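# Set up the walnut display stand

## Robot

A 6-joint arm with a two-finger parallel gripper is mounted at the origin on the work surface. World frame = base frame: x ahead of the robot, y to its left, z up, the work surface at z = 0. Lengths are in m, angles in rad, forces in N, time in s.
With the tool pointing down it reaches from about 0.425 to 0.95 m from the base axis. Payload 3.5 kg.
Tool frame: the origin (TCP) lies on the centre line of the jaws, within the pads' length; the fingertips stand ahead of it and the grasp point (between the pads) lies 11 mm behind it (tips_ahead is the z of the fingertips in the tool frame, in m); z points along the fingers, y is the direction in which the jaws open and shut (so a half turn about z gives the same grasp; the last joint's range is limited). The gripper opens to 85 mm and grips with 20 to 120 N. Pads are 22 mm wide; open, the fingers measure 114 mm over their backs; the gripper's body (76 mm by 85 mm) begins 54 mm behind the grasp point. The pads swing forward as they close: fully open they stand 13 mm farther back than shut.
Start: joints at [-1.323, 0.286, 1.577, -0, 1.279, -0.15], TCP at [0.262, -0.622, 0.239] pointing down, gripper open.
Joint ranges: [-2.77, 2.77], [-0.9, 2.22], [0.21, 2.48], [-1.53, 4.67], [0.24, 2.81], [-2.84, 2.84]. Speed limits (rad/s): [2.79, 2.79, 3.14, 3.14, 3.14, 3.14].

## Interface

Orientations are given as a unit quaternion [x, y, z, w].
In Python, from plant import * gives the robot as it stands. The module is installed in compiled form; this text tells all that it offers.
- The arm moves only by the tool move_arm, never from a script. Its arguments are lists of equal length, an entry for each row: "linear": the shift along the world's x, y, z in m, a list of three; "twist": the turn, a rotation vector about the world's x, y, z in degrees, a list of three. A call has 1 to 20 rows; each row shifts and turns the pose as measured when the row begins; what a row does not reach is not made up. A row lasts 1/12 s, in which the tool goes at most 41.7 mm and 7.16 degrees, less where a joint would pass 70% of its speed; a pose out of reach is approached as far as the arm can. A call is refused whole if a number of a shift passes 0.0417 or a number of a turn 7.16, either way. A call with a gripper value outside its range is refused whole. "grip" is the opening, from 0 (shut) to 1 (fully open), set as the call begins (left out, the last holds). The fingers move at their own pace and stop on an object; "force" is the grip in N (left out, the last holds). Time passes only in rows, so rows that do not move let the fingers close. It gives the time, the measured TCP pose, the force and the opening at its end, in the units of the state.
- get_state(): the state, without advancing time (a new reading comes with each control period).
- read_camera(name): name is "scene" or "side" or "wrist"; returns a dict with "img" (400x640x3 uint8, blue, green, red), "depth" (400x640 float32, m along the optical axis (not along the pixel's ray), 0 where there is no reading), "fx", "fy", "cx", "cy" (pixels), "dist" ([k1, k2, p1, p2, k3] as OpenCV has them; the pictures are not rectified), "rvec" (rotation vector, rad) and "tvec" (3), from world to camera coordinates, as OpenCV has them. Camera axes: x right, y down, z forward; pixel columns grow to the right and rows downward; lengths in m; the calibration is good to about 2 mm. A picture is of the moment at which its call begins.
- sign_off(): hands the job in, once; it reports no verdict.
The state is a dict: "time": time; "qpos": joint angles; "dq": joint speeds; "joint_efforts": joint torques, N m; "eef_pos": TCP position; "tcp_rot": TCP orientation; "contact_force": force on the tool from outside, world axes, zero at the start; "wrist_torque": the same for the moment, N m; "opening": opening from 0.0 (shut) to 1.0 (fully open).
Only numpy, scipy, OpenCV 4.12 (cv2) and the standard library are available. Lean on these libraries where they do the work, as an engineer would, in place of code of your own. Each camera call takes 0.05 s, during which the arm holds its last target.

## Task

Build the display stand on the square black plinth, centring each piece on the one below: first the wide round wooden block, then the tall round wooden column on it, then the square wooden cap with its round hollow facing up, and last the larger walnut standing upright in the hollow. Its companion, the smaller walnut, goes in the middle of the white dish, at whatever point in the job suits you.

Things in the scene. Friction and masses are not known exactly. Their poses are not given: they have to be found in the camera images.
- plinth_top (a point): Centre of the top face of the square black display plinth, a fixed slab 110 x 110 mm and 12 mm high, on the table. z up, x and y along its sides.
- dish_floor (a point): Centre of the inner floor of the round white dish, fixed on the table: 108 mm across outside, 100 mm inside, floor 4 mm above the table, low rim standing 4 mm above that floor (8 mm above the table).
- foot_center (a point): Centre (half-way up) of the wide round wooden block: a solid pale wood cylinder, 64 mm diameter, 24 mm high, standing flat on the table, 60 g. z is its axis, up.
- column_center (a point): Centre (half-way up) of the round wooden column: a solid pale wood cylinder, 42 mm diameter, 50 mm tall, standing upright on the table, 50 g. z is its axis, up.
- cap_center (a point): Centre (half-way up) of the square wooden cap: pale wood, 60 x 60 mm, 16 mm thick, lying flat on the table with a round hollow 32 mm across and 10 mm deep in the middle of its upper face; 35 g. z up, x and y square to its sides.
- big_walnut_center (a point): Centre of the larger walnut, at its widest girth: tan shell, 46 mm across, 50 mm tall, round seen from above, standing on a small flat 18 mm across that lies 24 mm below this point; z is its long axis, up; 22 g. Seated in the cap's hollow, its flat sinks about 5 mm below the cap's top face, and this point comes to stand about 19 mm above that face, so fingers that hold it must not reach more than about 17 mm below this point.
- small_walnut_center (a point): Centre of the smaller walnut, at its widest girth: tan shell, 36 mm across, 38 mm tall, round seen from above, standing on a small flat 16 mm across that lies 18 mm below this point; z is its long axis, up; 14 g.
Things that resemble listed ones, but are neither listed nor needed, are in the scene too. What is shaped like the part that bears big_walnut_center but green or turquoise is not meant.

How it is judged:
On the way, in this order (a step that is already met when the one before it is completed fails the run):
1. the wide round block stands centred on the plinth (horizontal distance between foot_center and plinth_top below 0.015 m and z of foot_center in the frame of plinth_top between 0.008 and 0.016 m and angle between foot_center's own z axis and vertical below 0.1 rad), for 0.2 s.
2. the column stands centred on the block (all of step 1 and horizontal distance between column_center and foot_center below 0.01 m and z of column_center in the frame of foot_center between 0.033 and 0.041 m and angle between column_center's own z axis and vertical below 0.1 rad), for 0.2 s.
3. the cap lies centred on the column (all of step 2 and horizontal distance between cap_center and column_center below 0.01 m and z of cap_center in the frame of column_center between 0.029 and 0.037 m and angle between cap_center's own z axis and vertical below 0.1 rad), for 0.2 s.
4. the larger walnut sits in the cap's hollow (all of step 3 and horizontal distance between big_walnut_center and cap_center below 0.008 m and z of big_walnut_center in the frame of cap_center between 0.0235 and 0.0301 m and angle between big_walnut_center's own z axis and vertical below 0.35 rad), for 0.2 s.
At the end, for the whole second after the job is handed in: Block within 15 mm of the plinth's centre, column on it and cap on that within 10 mm, all upright within 0.1 rad; larger walnut seated in the hollow within 8 mm and 0.35 rad of upright; smaller walnut on the dish floor within 25 mm of its centre; all released and at rest (all of step 4 and horizontal distance between small_walnut_center and dish_floor below 0.025 m and z of small_walnut_center in the frame of dish_floor between 0.013 and 0.023 m and linear speed of each of foot, column, cap, big_walnut, small_walnut below 0.02 m/s); the robot touches nothing.
It also fails if it takes over 136 s, if anything falls off the work surface, if the arm or the gripper's body presses on something with over 40 N, if the wrist force passes 120 N, or if a joint passes its speed limit or range.

## Working session

There is one attempt and no reset: what is moved stays moved. The work goes in short steps, Python scripts to look and compute and a tool call to move; the robot and the scene stay as the last step left them, time stands still between calls to the robot, and variables do not carry over. Pictures are saved under pics/ and viewed, and the job is handed in when it is done.

Besides the shell and the picture viewer there is one more tool, called after "Emit:" as name(argument=value, ...) on one line, values as JSON. move_arm: Moves the arm, as the interface text tells. Its arguments: {"type":"object","properties":{"linear":{"type":"array","items":{"type":"array","items":{"type":"number"}}},"twist":{"type":"array","items":{"type":"array","items":{"type":"number"}}},"grip":{"type":"number"},"force":{"type":"number"}},"required":["linear","twist"]}

```bash
ls; mkdir -p pics; python3 - <<'E'
from plant import *
import cv2
s=get_state()
for k,v in s.items(): print(k,v)
for n in ["scene","side","wrist"]:
    c=read_camera(n); cv2.imwrite(f"pics/{n}0.png",c["img"]); print(n,c["fx"],c["cx"],c["dist"],c["rvec"],c["tvec"])
try: print(tips_ahead)
except Exception as e: print(e)
E
```

```text
pics
time 0.0
qpos [-1.32300615e+00  2.87171564e-01  1.57820852e+00  2.54228659e-05
  1.27861124e+00 -1.50002399e-01]
dq [ 0.00037158 -0.00053311 -0.0003875   0.00040885 -0.00080042  0.00082634]
joint_efforts [-2.44039247e-04 -4.05981517e+01 -2.92625999e+01 -1.30443191e-04
  5.88085939e-03  5.96388261e-06]
eef_pos [ 0.26135353 -0.62164105  0.23792617]
tcp_rot [ 9.80285276e-01  1.97583752e-01 -4.64631838e-05 -1.19849915e-03]
contact_force [-0.64863994 -0.23118326  0.15915741]
wrist_torque [ 0.00484507  0.02308693 -0.02058449]
opening 1.0011403693999887
scene 379.20511549033967 320.9720667410923 [0.02058156 0.         0.         0.         0.        ] [ 1.60757293  1.61093475 -0.87685136] [-0.03993076 -0.23956396  1.46679581]
side 364.468149660523 323.2585806949351 [-0.02864652  0.          0.          0.          0.        ] [ 2.14101516 -0.21395223  0.11124137] [-0.51435093  0.11168469  0.71340059]
wrist 282.37482961710106 314.8481899235035 [-0.03284937  0.          0.          0.          0.        ] [-2.38762156  1.58515809  0.25870266] [-0.67487629 -0.04110746  0.38105193]
0.008
```

View pics/scene0.png

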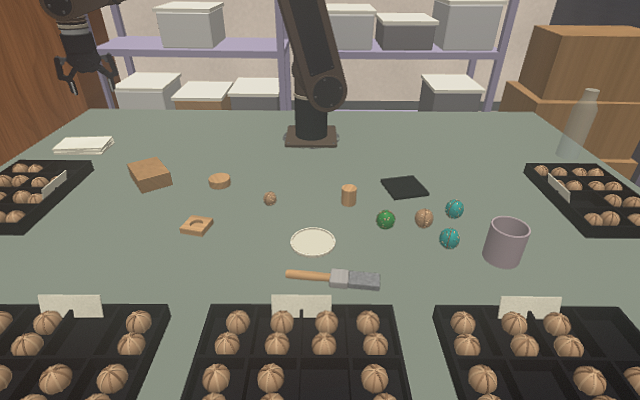

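View pics/side0.png

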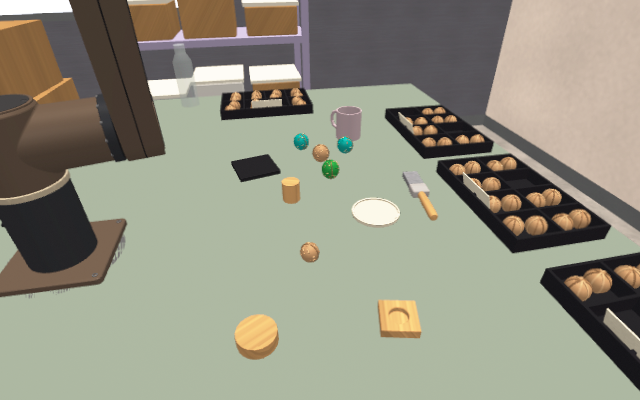

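View pics/wrist0.png

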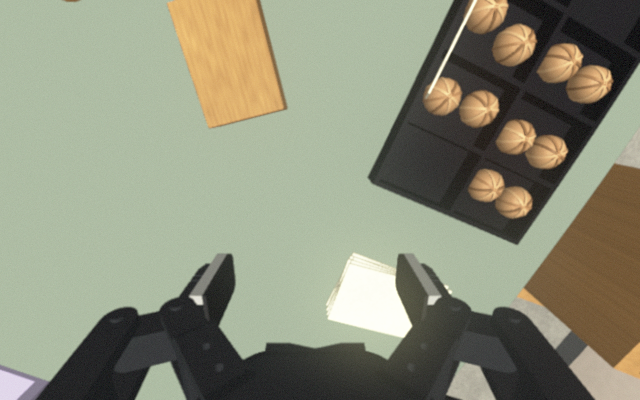

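```bash
cat > h.py <<'E'
from plant import *
import cv2, numpy as np
def cloud(c):
    h,w=c["depth"].shape
    u,v=np.meshgrid(np.arange(w),np.arange(h))
    K=np.array([[c["fx"],0,c["cx"]],[0,c["fy"],c["cy"]],[0,0,1.]])
    n=cv2.undistortPoints(np.stack([u,v],-1).reshape(-1,1,2).astype(np.float64),K,np.array(c["dist"],float)).reshape(h,w,2)
    d=c["depth"][...,None]
    P=np.concatenate([n*d,d],-1)
    R=cv2.Rodrigues(np.array(c["rvec"],float))[0]; t=np.array(c["tvec"],float).reshape(3)
    W=(P-t)@R
    W[c["depth"]<=0]=np.nan
    return W
def rays(c,px):
    K=np.array([[c["fx"],0,c["cx"]],[0,c["fy"],c["cy"]],[0,0,1.]])
    n=cv2.undistortPoints(np.array(px,float).reshape(-1,1,2),K,np.array(c["dist"],float)).reshape(-1,2)
    R=cv2.Rodrigues(np.array(c["rvec"],float))[0]; t=np.array(c["tvec"],float).reshape(3)
    return -R.T@t, np.c_[n,np.ones(len(n))]@R
def onplane(c,px,z):
    o,d=rays(c,px); return o+d*((z-o[2])/d[:,2])[:,None]
def project(c,X):
    K=np.array([[c["fx"],0,c["cx"]],[0,c["fy"],c["cy"]],[0,0,1.]])
    return cv2.projectPoints(np.array(X,float).reshape(-1,3),np.array(c["rvec"],float),np.array(c["tvec"],float),K,np.array(c["dist"],float))[0].reshape(-1,2)
E
python3 - <<'E'
from h import *
C={n:read_camera(n) for n in ["scene","side"]}
pts={"scene":dict(foot=(219,178),col=(348,187),cap=(190,224),capedge=(183,225),big=(425,217),small=(270,198),plinth=(405,187),dish=(313,241),green=(385,219),tq1=(454,209),tq2=(450,238),table=(300,220)),
"side":dict(foot=(257,330),col=(291,184),cap=(385,318),big=(321,152),small=(310,251),plinth=(255,167),dish=(376,211),green=(331,169),tq1=(301,142),tq2=(345,145),table=(340,240))}
for n in C:
    W=cloud(C[n])
    for k,(u,v) in pts[n].items(): print(n,k,np.round(W[v,u],3), C[n]["img"][v,u])
E
```

```text
scene foot [ 0.376 -0.266  0.026] [117 162 201]
scene col [0.463 0.113 0.049] [121 168 211]
scene cap [ 0.587 -0.294  0.011] [ 72  91 106]
scene capedge [ 0.599 -0.306  0.016] [121 171 218]
scene big [0.594 0.297 0.041] [ 96 123 150]
scene small [ 0.494 -0.101  0.031] [107 136 162]
scene plinth [0.398 0.288 0.012] [59 64 61]
scene dish [0.647 0.019 0.006] [194 217 222]
scene green [0.601 0.196 0.039] [106 133 157]
scene tq1 [0.55  0.383 0.037] [145 155  75]
scene tq2 [0.675 0.336 0.039] [143 151  67]
scene table [ 0.553 -0.017  0.   ] [135 150 143]
side foot [ 0.37  -0.269  0.025] [125 201 246]
side col [0.469 0.101 0.05 ] [124 200 245]
side cap [ 0.567 -0.28   0.017] [113 183 236]
side big [0.574 0.279 0.037] [ 97 136 180]
side small [ 0.476 -0.117  0.031] [116 166 218]
side plinth [0.389 0.274 0.013] [40 37 40]
side dish [0.652 0.02  0.003] [234 249 252]
side green [0.581 0.182 0.034] [ 55 108  71]
side tq1 [0.531 0.368 0.032] [133 143  12]
side tq2 [0.653 0.317 0.034] [133 143   9]
side table [ 0.547 -0.062  0.001] [162 185 174]
```

```bash
cat >> h.py <<'E'
def top(c,xy,R,z0,z1,mask=None):
    W=cloud(c); m=(np.hypot(W[...,0]-xy[0],W[...,1]-xy[1])<R)&(W[...,2]>z0)&(W[...,2]<z1)
    if mask is not None: m&=mask(c["img"].astype(int))
    m=m.astype(np.uint8)
    n,l,s,cc=cv2.connectedComponentsWithStats(m)
    if n<2: return None
    i=1+np.argmax(s[1:,4]); return W[l==i], l==i
def show(n,k,r,c,zt):
    if r is None: print(n,k,None); return
    P,m=r
    cn,_=cv2.findContours(m.astype(np.uint8),cv2.RETR_EXTERNAL,cv2.CHAIN_APPROX_NONE)
    cn=max(cn,key=cv2.contourArea).reshape(-1,2)
    Q=onplane(c,cn,zt)[:,:2]
    rect=cv2.minAreaRect((Q*1000).astype(np.float32)); e=cv2.fitEllipse((Q*1000).astype(np.float32)) if len(Q)>5 else None
    print(n,k,len(P),"mean",np.round(P.mean(0),4),"rect",np.round(rect[0],1),np.round(rect[1],1),round(rect[2],1),"ell",np.round(e[0],1),np.round(e[1],1))
E
python3 - <<'E'
from h import *
T=dict(foot=((.373,-.268),.05,.019,.03,.024),col=((.466,.107),.04,.044,.056,.05),cap=((.575,-.275),.06,.011,.022,.016),plinth=((.395,.285),.085,.007,.018,.012),
 big=((.585,.29),.04,.015,.06,.024),small=((.485,-.11),.035,.012,.05,.018),dish=((.65,.02),.07,.002,.02,.006))
cw=lambda im:(im.min(2)>185)
tan=lambda im:(im[...,2]-im[...,0]>20)
for n in ["scene","side"]:
    c=read_camera(n)
    for k,(xy,R,a,b,zt) in T.items():
        show(n,k,top(c,xy,R,a,b,cw if k=="dish" else tan if k in("big","small") else None),c,zt)
E
```

```text
scene foot 197 mean [ 0.3722 -0.2681  0.0241] rect [ 371.6 -268.3] [61.3 62.4] 0.8 ell [ 371.5 -268.2] [62.  66.1]
scene col 124 mean [0.4713 0.1127 0.0501] rect [471.9 112.6] [38.9 49.4] 87.3 ell [470.8 112.7] [40.2 50.2]
scene cap 346 mean [ 0.5924 -0.2769  0.0162] rect [ 591.4 -276.6] [64.8 66.7] 76.7 ell [ 591.5 -276.5] [71.  75.4]
scene plinth 759 mean [0.3953 0.2866 0.0129] rect [392.1 286.9] [118.7 113.7] 13.3 ell [391.6 287. ] [128.  135.3]
scene big 264 mean [0.5872 0.2959 0.0358] rect [567.7 301.6] [42.6 84. ] 75.9 ell [569. 302.] [43.5 80.4]
scene small 128 mean [ 0.4853 -0.1042  0.0274] rect [ 467.7 -107. ] [64.  33.3] 5.7 ell [ 469.6 -106.5] [33.9 62.1]
scene dish 818 mean [0.6503 0.0179 0.0053] rect [650.7  17.4] [96.4 97. ] 48.7 ell [650.   18.1] [92.6 99.4]
side foot 1289 mean [ 0.3681 -0.2725  0.0242] rect [ 368.3 -271.5] [64.2 65. ] 49.0 ell [ 368.3 -271.2] [62.6 65.5]
side col 168 mean [0.468  0.1097 0.0496] rect [468.2 108.6] [51.5 40.1] 81.9 ell [468.  109.5] [40.6 50.2]
side cap 1031 mean [ 0.5892 -0.2809  0.016 ] rect [ 589.4 -279.5] [63.2 59.9] 75.8 ell [ 589.4 -279.5] [69.7 71.9]
side plinth 818 mean [0.389  0.2773 0.0125] rect [389.7 279.9] [111.1 120.4] 13.9 ell [388.9 281.1] [128.7 136.5]
side big 208 mean [0.5742 0.2864 0.0347] rect [580.  311.4] [99.4 45.7] 80.0 ell [578.6 310.1] [46.3 99.1]
side small 293 mean [ 0.4754 -0.1136  0.0277] rect [ 477.4 -101.1] [51.9 36.6] 78.5 ell [ 477.  -101.9] [35.6 53. ]
side dish 972 mean [0.6494 0.0174 0.0051] rect [650.1  19.2] [103.5 107.7] 78.4 ell [649.9  19. ] [102.9 107.9]
```

```bash
cat >> h.py <<'E'
from scipy.spatial.transform import Rotation as Rr
def st():
    s=get_state(); r=Rr.from_quat(s["tcp_rot"]).as_matrix()
    print("t",round(s["time"],2),"tcp",np.round(s["eef_pos"],4),"yaw",round(np.degrees(np.arctan2(r[1,0],r[0,0])),2),"z",np.round(r[:,2],3),"F",np.round(s["contact_force"],1),"open",round(s["opening"],3))
    return s,r
E
python3 - <<'E'
from h import *
s,r=st(); c=read_camera("wrist")
o,d=rays(c,[(320,200),(320,330),(220,300),(420,300)])
print("cam in tool",r.T@(o-s["eef_pos"])); print("axis dirs",d@r)
W=cloud(c); 
# fingertip depth pts
for uv in [(225,265),(232,262),(405,262),(215,300),(430,290)]:
    print(uv, np.round(r.T@(W[uv[1],uv[0]]-s["eef_pos"]),4))
E
```

```text
t 0.35 tcp [ 0.2615 -0.6221  0.239 ] yaw 22.79 z [-0.  0. -1.] F [-0.3  0.4  0.1] open 0.997
cam in tool [ 0.0807484   0.0012091  -0.13466926]
axis dirs [[-0.31363972  0.01763217  0.94955377]
 [-0.7538182   0.01803149  0.80390529]
 [-0.65266712 -0.33898757  0.83714448]
 [-0.65270966  0.37529184  0.83759107]]
(225, 265) [ 0.0098 -0.0414 -0.0181]
(232, 262) [ 0.005  -0.0415 -0.0073]
(405, 262) [ 0.0116  0.0436 -0.0182]
(215, 300) [ 0.0023 -0.0417 -0.0341]
(430, 290) [ 0.0116  0.0472 -0.0398]
```

Emit:
move_arm(linear=[[0.01,0.032,-0.009],[0.01,0.032,-0.009],[0.01,0.032,-0.009],[0.01,0.032,-0.009],[0.01,0.032,-0.009],[0.01,0.032,-0.009],[0.01,0.032,-0.009],[0.01,0.032,-0.009],[0.01,0.032,-0.009],[0.01,0.032,-0.009],[0.0085,0.032,-0.009],[0,0,0]], twist=[[0,0,0],[0,0,0],[0,0,0],[0,0,0],[0,0,0],[0,0,0],[0,0,0],[0,0,0],[0,0,0],[0,0,0],[0,0,0],[0,0,0]])

```text
time: 1.4
eef_pos: [0.3693, -0.2574, 0.1378]
tcp_rot: [0.981, 0.194, 0.0, 0.004]
contact_force: [-0.5, 0.8, -0.7]
opening: 1.0
```

```bash
python3 - <<'E'
from h import *
s,r=st(); c=read_camera("wrist"); cv2.imwrite("pics/w1.png",c["img"])
show("wrist","foot",top(c,(.37,-.27),.06,.019,.03),c,.024)
W=cloud(c); m=np.isfinite(W[...,2]); print(np.nanmedian(W[...,2][50:150]))
E
```

```text
t 1.4 tcp [ 0.3693 -0.2574  0.1378] yaw 22.35 z [ 0.002 -0.007 -1.   ] F [-0.5  0.8 -0.7] open 1.0
wrist foot 3436 mean [ 0.3684 -0.2695  0.0242] rect [ 367.3 -270. ] [63.2 62.7] 22.2 ell [ 367.5 -269.9] [62.2 63.2]
8.346320588437724e-05
```

View pics/w1.png

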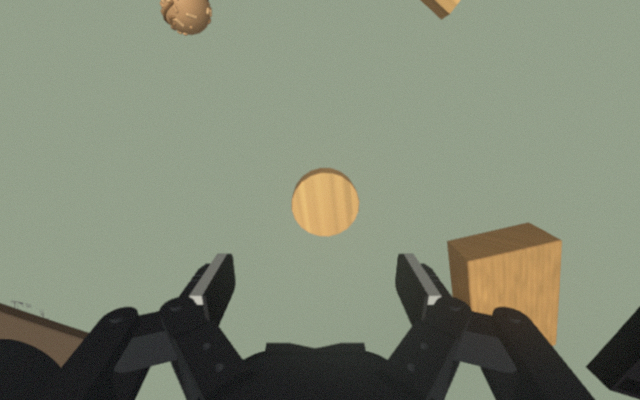

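Emit:
move_arm(linear=[[0,-0.005,-0.03],[0,-0.005,-0.03],[-0.001,-0.002,-0.03],[0,0,-0.025],[0,0,-0.012],[0,0,0]], twist=[[0.4,0.1,0],[0,0,0],[0,0,0],[0,0,0],[0,0,0],[0,0,0]])

```text
time: 1.95
eef_pos: [0.3742, -0.2809, 0.0193]
tcp_rot: [0.981, 0.193, 0.005, 0.008]
contact_force: [-1.6, 8.2, 15.6]
opening: 1.0
```

```bash
python3 - <<'E'
from h import *
s,r=st(); c=read_camera("wrist"); cv2.imwrite("pics/w2.png",c["img"])
show("wrist","foot",top(c,(.37,-.27),.06,.019,.03),c,.024)
E
```

```text
t 1.95 tcp [ 0.3742 -0.2809  0.0193] yaw 22.3 z [ 0.013 -0.015 -1.   ] F [-1.6  8.2 15.6] open 1.0
wrist foot 9948 mean [ 0.37   -0.2693  0.0241] rect [ 367.7 -269.8] [63.7 65.3] 62.4 ell [ 368.3 -269.4] [63.3 64.4]
```

View pics/w2.png

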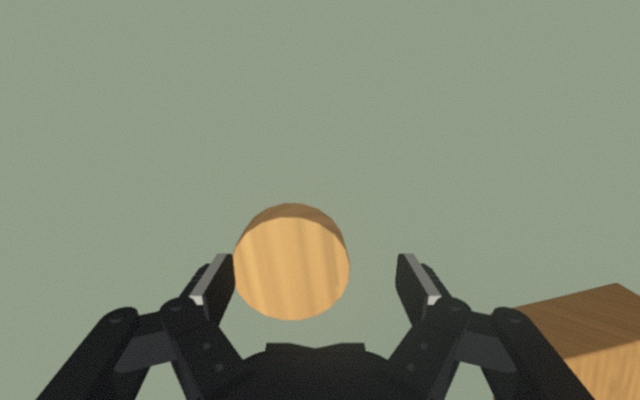

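Emit:
move_arm(linear=[[0,0,0.02],[0,0,0.005],[-0.003,0.005,0],[-0.003,0.005,0],[0,0,0]], twist=[[0,0,0],[0,0,0],[0.4,0.3,0],[0.4,0.3,0],[0,0,0]])

```text
time: 2.42
eef_pos: [0.3684, -0.2756, 0.0469]
tcp_rot: [0.982, 0.191, 0.002, 0.002]
contact_force: [0.1, -0.3, -1.4]
opening: 1.0
```

```bash
python3 - <<'E'
from h import *
s,r=st(); c=read_camera("wrist"); cv2.imwrite("pics/w3.png",c["img"])
show("wrist","foot",top(c,(.37,-.27),.06,.019,.03),c,.024)
E
```

```text
t 2.42 tcp [ 0.3684 -0.2756  0.0469] yaw 22.05 z [ 0.004 -0.004 -1.   ] F [ 0.1 -0.3 -1.4] open 1.0
wrist foot 7422 mean [ 0.3696 -0.2695  0.0241] rect [ 368.1 -270. ] [63.  62.7] 56.2 ell [ 368.2 -270. ] [62.2 63. ]
```

Emit:
move_arm(linear=[[0,0.003,0],[0,0.0025,-0.005],[0,0,-0.008],[0,0,0]], twist=[[0.2,0.2,0],[0,0,0],[0,0,0],[0,0,0]])

```text
time: 2.8
eef_pos: [0.3678, -0.269, 0.0313]
tcp_rot: [0.982, 0.191, -0.0, -0.0]
contact_force: [0.6, -0.1, -0.0]
opening: 1.001
```

Emit:
move_arm(linear=[[0,-0.0005,-0.007],[0,0,-0.007],[0,0,-0.006],[0,0,0]], twist=[[0,0,0],[0,0,0],[0,0,0],[0,0,0]])

```text
time: 3.13
eef_pos: [0.3671, -0.2685, 0.0076]
tcp_rot: [0.981, 0.191, -0.001, -0.002]
contact_force: [-1.0, 0.5, 0.4]
opening: 1.001
```

Emit:
move_arm(linear=[[0.001,-0.001,0],[0,0,0],[0,0,0],[0,0,0],[0,0,0],[0,0,0],[0,0,0],[0,0,0]], twist=[[0,0,0],[0,0,0],[0,0,0],[0,0,0],[0,0,0],[0,0,0],[0,0,0],[0,0,0]], grip=0, force=35)

```text
time: 3.8
eef_pos: [0.3684, -0.27, 0.0076]
tcp_rot: [0.982, 0.191, -0.001, -0.001]
contact_force: [-0.6, 0.3, -0.6]
opening: 0.735
```

Emit:
move_arm(linear=[[0,0,0.02],[0,0,0.03],[0,0,0.035],[0,0,0.035],[0.018,0.026,0.01],[0.018,0.026,0],[0.018,0.026,0],[0.018,0.026,0],[0.018,0.026,0],[0.006,0.028,0],[0.006,0.028,0],[0.006,0.028,0],[0.006,0.028,0],[0.006,0.028,0]], twist=[[0,0,0],[0,0,0],[0,0,0],[0,0,0],[0,0,0],[0,0,0],[0,0,0],[0,0,0],[0,0,0],[0,0,0],[0,0,0],[0,0,0],[0,0,0],[0,0,0]])

```text
time: 4.97
eef_pos: [0.4909, 0.0089, 0.1469]
tcp_rot: [0.983, 0.185, 0.003, 0.001]
contact_force: [1.7, -0.9, -0.2]
opening: 0.739
```

Emit:
move_arm(linear=[[-0.006,0.028,0],[-0.006,0.028,0],[-0.006,0.028,0],[-0.006,0.028,0],[-0.006,0.028,0],[-0.013,0.024,0],[-0.013,0.024,-0.005],[-0.013,0.024,-0.01],[-0.013,0.024,-0.01],[-0.01,0.018,-0.01],[0,0,0],[0,0,0]], twist=[[0,0,0],[0,0,0],[0,0,0],[0,0,0],[0,0,0],[0,0,0],[0,0,0],[0,0,0],[0,0,0],[0,0,0],[0,0,0],[0,0,0]])

```text
time: 5.97
eef_pos: [0.3928, 0.2797, 0.1118]
tcp_rot: [0.982, 0.189, 0.006, 0.0]
contact_force: [0.0, -0.1, -0.2]
opening: 0.737
```

```bash
python3 - <<'E'
from h import *
s,r=st(); 
for n in ["wrist","scene","side"]:
    c=read_camera(n); cv2.imwrite(f"pics/{n}4.png",c["img"])
    if n!="scene": show(n,"plinth",top(c,(.391,.283),.085,.007,.018),c,.012)
    x=s["eef_pos"]; show(n,"foot",top(c,x[:2],.06,x[2]+.006,x[2]+.026,lambda im:(im[...,2]-im[...,0]>45)),c,x[2]+.0164)
E
```

```text
t 5.97 tcp [0.3928 0.2797 0.1118] yaw 21.76 z [ 0.011  0.002 -1.   ] F [ 0.  -0.1 -0.2] open 0.737
wrist plinth 9564 mean [0.407  0.2951 0.0122] rect [391.4 286. ] [102.8 109.4] 13.8 ell [399.4 294. ] [ 99.9 128.9]
wrist foot 12017 mean [0.396  0.2799 0.1286] rect [393.9 278.9] [64.2 65.1] 74.1 ell [394. 279.] [62.5 66.5]
scene foot 206 mean [0.4037 0.2826 0.128 ] rect [403.  283.2] [49.3 82.5] 77.7 ell [402.8 282.1] [52.4 84.1]
side plinth 820 mean [0.3889 0.2777 0.0123] rect [389.5 280.3] [111.4 119.6] 13.7 ell [389.3 281.1] [128.9 137.2]
side foot 154 mean [0.381  0.2682 0.1278] rect [379.6 267.2] [89.8 32.8] 89.6 ell [381.2 268.9] [34.4 90. ]
```

View pics/wrist4.png

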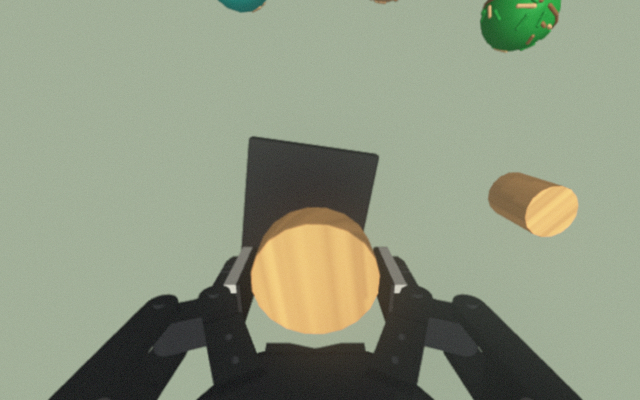

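View pics/side4.png

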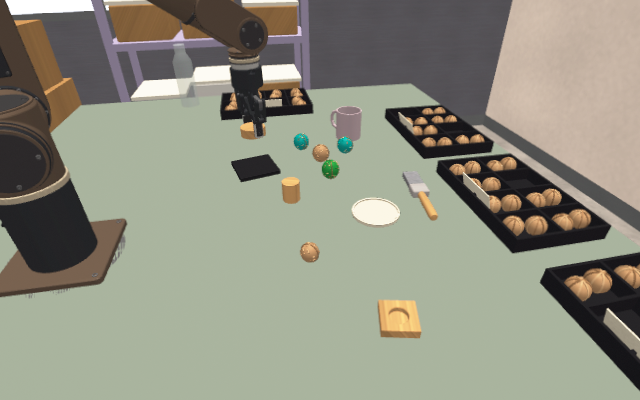

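```bash
python3 - <<'E'
from h import *
c=read_camera("wrist"); g=c["img"].astype(int)
W=cloud(c); m=((np.abs(W[...,2]-.012)<.005)&(g.max(2)<75)).astype(np.uint8)
print(m.sum())
P=onplane(c,[(249.5,137),(379,154.5)],.012)[:,:2]; print(P,np.linalg.norm(P[1]-P[0]))
e=(P[1]-P[0])/np.linalg.norm(P[1]-P[0]); n=np.array([e[1],-e[0]]); mid=P.mean(0)
for s in(1,-1): print(mid+s*.055*n)
v,u=np.nonzero(m); ok=v<260
Q=onplane(c,np.c_[u,v],.012)[:,:2]; 
# extents along axes 13.7deg
for a in(13.7,103.7):
    d=np.array([np.cos(np.radians(a)),np.sin(np.radians(a))]); p=Q@d; print(a,np.percentile(p,[0.1,1,99,99.9]))
E
```

```text
9086
[[0.4291907  0.34900081]
 [0.45532478 0.24391679]] 0.10828500393030378
[0.38888358 0.2831848 ]
[0.4956319  0.30973279]
13.7 [0.4009453  0.40579993 0.49862964 0.49918247]
103.7 [0.13143996 0.13248555 0.23779359 0.23847906]
```

Emit:
move_arm(linear=[[-0.002,0.002,-0.01],[-0.0025,0.0025,-0.018],[0,0,-0.018],[0,0,-0.014],[0,0,-0.008],[0,0,0],[0,0,0]], twist=[[-0.1,0.6,0],[0,0,0],[0,0,0],[0,0,0],[0,0,0],[0,0,0],[0,0,0]])

```text
time: 6.75
eef_pos: [0.3953, 0.2802, 0.0434]
tcp_rot: [0.983, 0.182, 0.004, -0.001]
contact_force: [0.3, 0.5, 0.1]
opening: 0.734
```

```bash
python3 - <<'E'
from h import *
st()
E
```

```text
t 6.75 tcp [0.3953 0.2802 0.0434] yaw 20.97 z [ 0.007  0.003 -1.   ] F [0.3 0.5 0.1] open 0.734
```

Emit:
move_arm(linear=[[-0.004,0.002,0],[-0.0033,0.0018,-0.004],[0,0,-0.006],[0,0,-0.005],[0,0,0],[0,0,0]], twist=[[-0.2,0.4,0],[0,0,0],[0,0,0],[0,0,0],[0,0,0],[0,0,0]])

```text
time: 7.25
eef_pos: [0.3895, 0.2852, 0.0299]
tcp_rot: [0.983, 0.182, 0.003, -0.0]
contact_force: [-0.3, -0.1, -0.4]
opening: 0.737
```

```bash
python3 - <<'E'
from h import *
s,r=st()
c=read_camera("wrist"); x=s["eef_pos"]; show("wrist","foot",top(c,x[:2],.06,x[2]+.006,x[2]+.026,lambda im:(im[...,2]-im[...,0]>45)),c,x[2]+.0164)
E
```

```text
t 7.25 tcp [0.3895 0.2852 0.0299] yaw 20.93 z [ 0.005  0.002 -1.   ] F [-0.3 -0.1 -0.4] open 0.737
wrist foot 12032 mean [0.3929 0.2852 0.0467] rect [390.7 284.3] [64.2 65.3] 73.6 ell [390.7 284.4] [62.6 66.7]
```

Foot at about (.3905,.2845), within 2 mm. Lower to contact and release.

Emit:
move_arm(linear=[[-0.001,0,-0.004],[0,0,-0.004],[0,0,-0.001],[0,0,0]], twist=[[0,0.2,0],[0,0,0],[0,0,0],[0,0,0]])

```text
time: 7.63
eef_pos: [0.3887, 0.2853, 0.0204]
tcp_rot: [0.983, 0.182, 0.001, -0.001]
contact_force: [-0.6, 0.0, -0.6]
opening: 0.737
```

Emit:
move_arm(linear=[[0,0,-0.001],[0,0,0],[0,0,0],[0,0,0]], twist=[[0,0,0],[0,0,0],[0,0,0],[0,0,0]])

```text
time: 7.97
eef_pos: [0.3888, 0.2852, 0.0191]
tcp_rot: [0.983, 0.182, 0.001, -0.001]
contact_force: [-0.2, -0.3, 0.5]
opening: 0.735
```

Emit:
move_arm(linear=[[0,0,0],[0,0,0],[0,0,0],[0,0,0],[0,0,0],[0,0,0.01],[0,0,0.02],[0,0,0.03],[0,0,0.03],[0,0,0.02],[0,0,0]], twist=[[0,0,0],[0,0,0],[0,0,0],[0,0,0],[0,0,0],[0,0,0],[0,0,0],[0,0,0],[0,0,0],[0,0,0],[0,0,0]], grip=1)

```text
time: 8.88
eef_pos: [0.387, 0.2844, 0.1357]
tcp_rot: [0.983, 0.181, -0.001, -0.0]
contact_force: [-0.1, 0.0, -0.5]
opening: 1.0
```

```bash
python3 - <<'E'
from h import *
s,r=st()
for n in["wrist","side"]:
    c=read_camera(n); cv2.imwrite(f"pics/{n}5.png",c["img"]); show(n,"foot",top(c,(.389,.284),.06,.031,.042,lambda im:(im[...,2]-im[...,0]>45)),c,.036)
    show(n,"plinth",top(c,(.389,.284),.085,.007,.018,lambda im:im.max(2)<90),c,.012)
    show(n,"col",top(c,(.469,.11),.04,.044,.056),c,.05)
E
```

```text
t 8.88 tcp [0.387  0.2844 0.1357] yaw 20.91 z [-0.001  0.001 -1.   ] F [-0.1  0.  -0.5] open 1.0
wrist foot 3889 mean [0.3896 0.2847 0.0362] rect [389.  284.5] [62.8 62.6] 21.0 ell [388.7 284.4] [62.3 62.9]
wrist plinth 7976 mean [0.3959 0.2886 0.0122] rect [388.3 285.1] [108.8 108.1] 13.7 ell [388.6 285.1] [126.4 126.6]
wrist col 2001 mean [0.4672 0.1159 0.0496] rect [466.9 115.9] [41.1 46. ] 3.2 ell [466.8 115.9] [41.1 45.3]
side foot 228 mean [0.3895 0.2792 0.0362] rect [390.4 280.5] [69.4 61.3] 89.2 ell [389.7 280.4] [62.7 67.6]
side plinth 496 mean [0.3871 0.2634 0.0122] rect [389.1 279.4] [110.  119.3] 13.3 ell [388.2 282.1] [120.2 131.9]
side col 167 mean [0.468  0.1098 0.0497] rect [468.5 108.9] [51.2 39.8] 84.1 ell [468.  109.7] [40.8 49.6]
```

View pics/wrist5.png

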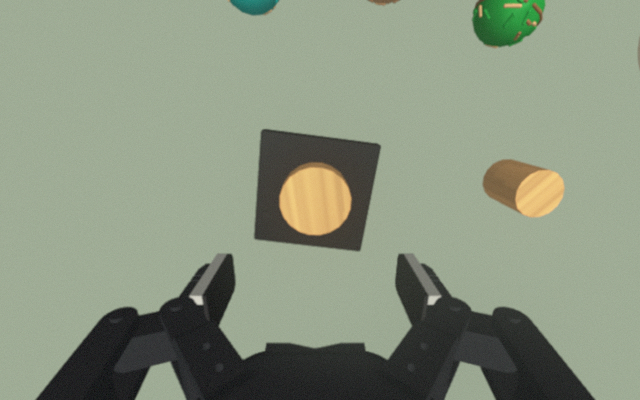

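Emit:
move_arm(linear=[[0.0133,-0.0287,0.004],[0.0133,-0.0287,0.004],[0.0133,-0.0287,0.004],[0.0133,-0.0287,0.004],[0.0133,-0.0287,0.004],[0.0133,-0.026,0],[0,0,0],[0,0,0]], twist=[[0,0,0],[0,0,0],[0,0,0],[0,0,0],[0,0,0],[0,0,0],[0,0,0],[0,0,0]])

```text
time: 9.65
eef_pos: [0.4578, 0.1059, 0.1396]
tcp_rot: [0.983, 0.184, -0.015, -0.0]
contact_force: [-0.8, 0.6, -0.7]
opening: 0.998
```

```bash
python3 - <<'E'
from h import *
s,r=st()
c=read_camera("wrist")
show("w","col",top(c,(.469,.112),.04,.044,.056),c,.05)
E
```

```text
t 9.65 tcp [0.4578 0.1059 0.1396] yaw 21.19 z [-0.03  -0.005 -1.   ] F [-0.8  0.6 -0.7] open 0.998
w col 1922 mean [0.4675 0.1138 0.0501] rect [467.  113.7] [41.8 40.7] 21.4 ell [467.  113.7] [40.7 42. ]
```

Emit:
move_arm(linear=[[0.004,0.004,-0.005],[0.003,0.003,-0.015],[0,0,-0.02],[0,0,-0.015],[0,0,-0.005],[0,0,0]], twist=[[0.2,-0.8,0],[0.1,-0.9,0],[0,0,0],[0,0,0],[0,0,0],[0,0,0]])

```text
time: 10.2
eef_pos: [0.4604, 0.1204, 0.0725]
tcp_rot: [0.982, 0.188, -0.001, -0.002]
contact_force: [0.1, -0.1, 0.7]
opening: 1.001
```

```bash
python3 - <<'E'
from h import *
s,r=st()
c=read_camera("wrist")
show("w","col",top(c,(.469,.112),.04,.044,.056),c,.05)
E
```

```text
t 10.2 tcp [0.4604 0.1204 0.0725] yaw 21.7 z [-0.002  0.003 -1.   ] F [ 0.1 -0.1  0.7] open 1.001
w col 3382 mean [0.468  0.1141 0.05  ] rect [467.2 114. ] [42.7 41.1] 46.3 ell [467.4 113.9] [40.8 42.9]
```

Emit:
move_arm(linear=[[0.004,-0.004,0],[0.0035,-0.003,-0.005],[0,0,-0.014],[0,0,-0.014],[0,0,-0.01],[0,0,0],[0,0,0]], twist=[[0.1,0,0],[0,0,0],[0,0,0],[0,0,0],[0,0,0],[0,0,0],[0,0,0]])

```text
time: 10.83
eef_pos: [0.4746, 0.1134, 0.0332]
tcp_rot: [0.982, 0.189, 0.006, -0.001]
contact_force: [-0.6, 0.2, 0.8]
opening: 0.997
```

```bash
python3 - <<'E'
from h import *
s,r=st()
c=read_camera("wrist")
show("w","col",top(c,(.469,.112),.04,.044,.056),c,.05)
E
```

```text
t 10.83 tcp [0.4746 0.1134 0.0332] yaw 21.81 z [ 0.011  0.005 -1.   ] F [-0.6  0.2  0.8] open 0.997
w col 4992 mean [0.4689 0.114  0.0499] rect [468.2 113.8] [44.1 40.6] 24.0 ell [468.1 113.8] [40.7 43.9]
```

Emit:
move_arm(linear=[[-0.0035,0,-0.003],[-0.003,0,-0.004],[0,0,-0.003],[0,0,0],[0,0,0]], twist=[[-0.2,0.3,0],[-0.1,0.3,0],[0,0,0],[0,0,0],[0,0,0]])

```text
time: 11.3
eef_pos: [0.469, 0.1134, 0.0246]
tcp_rot: [0.982, 0.189, 0.002, 0.001]
contact_force: [0.3, 0.5, 0.5]
opening: 1.005
```

```bash
python3 - <<'E'
from h import *
s,r=st()
E
```

```text
t 11.3 tcp [0.469  0.1134 0.0246] yaw 21.81 z [ 0.004 -0.001 -1.   ] F [0.3 0.5 0.5] open 1.005
```

Good; centre and close.

Emit:
move_arm(linear=[[-0.001,0,0],[0,0,0],[0,0,0],[0,0,0],[0,0,0],[0,0,0],[0,0,0],[0,0,0],[0,0,0],[0,0,0]], twist=[[0,0.2,0],[0,0,0],[0,0,0],[0,0,0],[0,0,0],[0,0,0],[0,0,0],[0,0,0],[0,0,0],[0,0,0]], grip=0)

```text
time: 12.13
eef_pos: [0.4684, 0.1135, 0.0252]
tcp_rot: [0.982, 0.189, 0.001, 0.0]
contact_force: [0.3, -0.3, 1.5]
opening: 0.487
```

```bash
python3 - <<'E'
from h import *
s,r=st()
E
```

```text
t 12.13 tcp [0.4684 0.1135 0.0252] yaw 21.82 z [ 0.001 -0.001 -1.   ] F [ 0.3 -0.3  1.5] open 0.487
```

Emit:
move_arm(linear=[[0,0,0.015],[0,0,0.025],[0,0,0.025],[0,0,0.015],[-0.013,0.028,0],[-0.013,0.028,0],[-0.013,0.028,0],[-0.013,0.028,0],[-0.013,0.028,0],[-0.01,0.022,0],[0,0,0],[0,0,0],[0,0,0]], twist=[[0,0,0],[0,0,0],[0,0,0],[0,0,0],[0,0,0],[0,0,0],[0,0,0],[0,0,0],[0,0,0],[0,0,0],[0,0,0],[0,0,0],[0,0,0]])

```text
time: 13.22
eef_pos: [0.3888, 0.2808, 0.1095]
tcp_rot: [0.982, 0.187, 0.001, -0.0]
contact_force: [0.6, -0.8, -0.2]
opening: 0.48
```

```bash
python3 - <<'E'
from h import *
s,r=st()
c=read_camera("wrist"); cv2.imwrite("pics/w6.png",c["img"])
x=s["eef_pos"];zt=x[2]+.0248
show("w","col",top(c,x[:2],.04,zt-.006,zt+.006,lambda im:(im[...,2]-im[...,0]>45)),c,zt)
E
```

```text
t 13.22 tcp [0.3888 0.2808 0.1095] yaw 21.58 z [ 0.002  0.001 -1.   ] F [ 0.6 -0.8 -0.2] open 0.48
w col 5740 mean [0.39   0.2801 0.1341] rect [389.3 279.9] [42.9 42.5] 67.9 ell [389.2 279.8] [41.1 43.9]
```

View pics/w6.png

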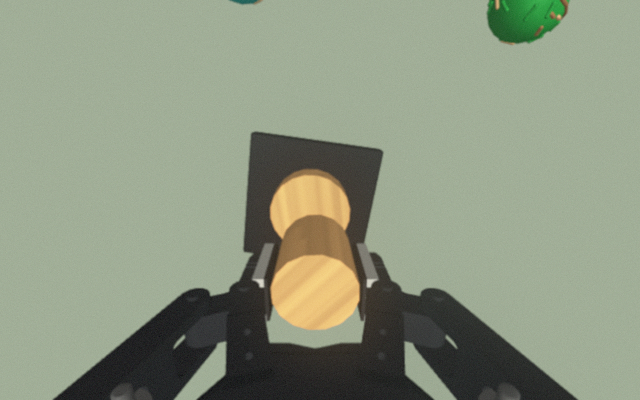

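Emit:
move_arm(linear=[[0,0.002,-0.006],[0,0.002,-0.008],[0,0,-0.008],[0,0,-0.006],[0,0,-0.004],[0,0,0],[0,0,0]], twist=[[0,0.1,0],[0,0,0],[0,0,0],[0,0,0],[0,0,0],[0,0,0],[0,0,0]])

```text
time: 13.85
eef_pos: [0.3902, 0.2808, 0.0724]
tcp_rot: [0.983, 0.183, -0.001, 0.0]
contact_force: [0.7, 0.5, -0.1]
opening: 0.48
```

```bash
python3 - <<'E'
from h import *
s,r=st()
c=read_camera("wrist"); cv2.imwrite("pics/w7.png",c["img"])
x=s["eef_pos"];zt=x[2]+.0248
show("w","col",top(c,x[:2],.04,zt-.006,zt+.006,lambda im:(im[...,2]-im[...,0]>45)),c,zt)
E
```

```text
t 13.85 tcp [0.3902 0.2808 0.0724] yaw 21.12 z [-0.002 -0.001 -1.   ] F [ 0.7  0.5 -0.1] open 0.48
w col 5739 mean [0.3916 0.2802 0.097 ] rect [390.9 280.2] [44.5 41.2] 24.2 ell [390.8 279.9] [41.1 44. ]
```

Emit:
move_arm(linear=[[-0.001,0.0025,0],[-0.001,0.002,-0.003],[0,0,-0.003],[0,0,-0.002],[0,0,0],[0,0,0]], twist=[[0,0,0],[0,0,0],[0,0,0],[0,0,0],[0,0,0],[0,0,0]])

```text
time: 14.4
eef_pos: [0.3887, 0.2865, 0.0648]
tcp_rot: [0.983, 0.184, 0.0, 0.0]
contact_force: [0.1, 0.9, -1.6]
opening: 0.483
```

```bash
python3 - <<'E'
from h import *
s,r=st()
c=read_camera("wrist"); cv2.imwrite("pics/w8.png",c["img"])
x=s["eef_pos"];zt=x[2]+.0248
show("w","col",top(c,x[:2],.04,zt-.006,zt+.006,lambda im:(im[...,2]-im[...,0]>45)),c,zt)
E
```

```text
t 14.4 tcp [0.3887 0.2865 0.0648] yaw 21.16 z [ 0. -0. -1.] F [ 0.1  0.9 -1.6] open 0.483
w col 5732 mean [0.3899 0.2858 0.0894] rect [389.2 285.5] [42.8 42.6] 67.4 ell [389.2 285.5] [41.2 43.8]
```

View pics/w8.png

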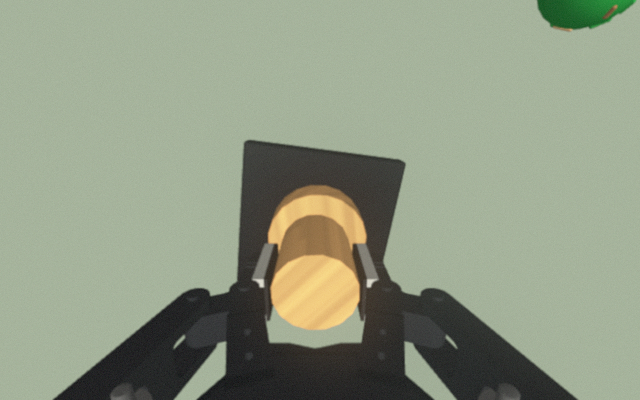

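Emit:
move_arm(linear=[[0,-0.001,-0.002],[0,0,-0.0015],[0,0,0],[0,0,0]], twist=[[0,0,0],[0,0,0],[0,0,0],[0,0,0]])

```text
time: 14.78
eef_pos: [0.3889, 0.2854, 0.0612]
tcp_rot: [0.983, 0.184, 0.0, 0.0]
contact_force: [0.5, 0.5, 0.3]
opening: 0.481
```

```bash
python3 - <<'E'
from h import *
s,r=st()
E
```

```text
t 14.78 tcp [0.3889 0.2854 0.0612] yaw 21.16 z [ 0.001  0.    -1.   ] F [0.5 0.5 0.3] open 0.481
```

Emit:
move_arm(linear=[[0,0,0],[0,0,0],[0,0,0],[0,0,0],[0,0,0],[0,0,0],[0,0,0.01],[0,0,0.02],[0,0,0.03],[0,0,0.03],[0,0,0.02],[0,0,0],[0,0,0]], twist=[[0,0,0],[0,0,0],[0,0,0],[0,0,0],[0,0,0],[0,0,0],[0,0,0],[0,0,0],[0,0,0],[0,0,0],[0,0,0],[0,0,0],[0,0,0]], grip=1)

```text
time: 15.87
eef_pos: [0.3873, 0.2846, 0.179]
tcp_rot: [0.983, 0.184, -0.0, 0.0]
contact_force: [-0.3, -0.3, -0.2]
opening: 1.001
```

```bash
python3 - <<'E'
from h import *
s,r=st()
tan=lambda im:(im[...,2]-im[...,0]>45)
for n in["wrist","side"]:
    c=read_camera(n); cv2.imwrite(f"pics/{n}9.png",c["img"]); show(n,"col",top(c,(.389,.284),.06,.08,.092,tan),c,.086)
    show(n,"foot",top(c,(.389,.284),.06,.031,.042,tan),c,.036)
    show(n,"small",top(c,(.479,-.108),.03,.012,.05,tan),c,.018)
E
```

```text
t 15.87 tcp [0.3873 0.2846 0.179 ] yaw 21.15 z [-0. -0. -1.] F [-0.3 -0.3 -0.2] open 1.001
wrist col 1792 mean [0.3887 0.2844 0.0861] rect [388.1 284.2] [41.2 41.7] 66.7 ell [388.3 284.3] [40.6 42. ]
wrist foot 1164 mean [0.4008 0.2891 0.0362] rect [395.1 286.9] [49.2 62.6] 21.2 ell [387.7 284.1] [58.2 61. ]
wrist small 286 mean [ 0.4715 -0.0915  0.0207] rect [467.5 -95. ] [38.1 19.9] 42.4 ell [471.2 -95.2] [20.  37.4]
side col 112 mean [0.3893 0.2784 0.0857] rect [388.9 276.9] [54.  36.9] 87.1 ell [389.3 278.2] [39.4 53.3]
side foot 146 mean [0.3899 0.2691 0.0364] rect [390.1 273.3] [61.2 56.7] 2.5 ell [390.  277.3] [58.9 63.8]
side small 284 mean [ 0.475  -0.1138  0.0278] rect [ 477.2 -102.5] [54.6 36.6] 78.5 ell [ 476.8 -102. ] [34.3 53.5]
```

View pics/wrist9.png

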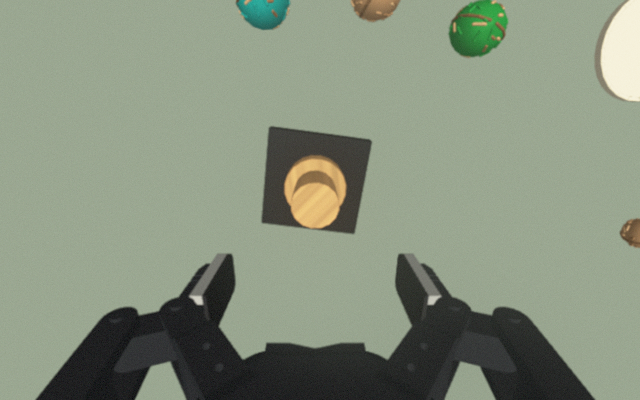

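Emit:
move_arm(linear=[[0.0085,-0.0355,0],[0.0085,-0.0355,0],[0.0085,-0.0355,-0.004],[0.0085,-0.0355,-0.005],[0.0085,-0.0355,-0.005],[0.0085,-0.0355,-0.005],[0.0085,-0.0355,-0.005],[0.0085,-0.0355,-0.005],[0.0085,-0.0355,-0.005],[0.0085,-0.0355,-0.005],[0.006,-0.0255,-0.005],[0,0,0],[0,0,0]], twist=[[0,0,0],[0,0,0],[0,0,0],[0,0,0],[0,0,0],[0,0,0],[0,0,0],[0,0,0],[0,0,0],[0,0,0],[0,0,0],[0,0,0],[0,0,0]])

```text
time: 17.05
eef_pos: [0.4649, -0.1111, 0.111]
tcp_rot: [0.982, 0.186, -0.017, -0.007]
contact_force: [0.5, 0.4, -1.0]
opening: 1.0
```

```bash
python3 - <<'E'
from h import *
s,r=st()
tan=lambda im:(im[...,2]-im[...,0]>30)
for n in["wrist","scene","side"]:
    c=read_camera(n); cv2.imwrite(f"pics/{n}10.png",c["img"]); 
    rr=top(c,(.479,-.108),.04,.006,.05,tan)
    if rr is None: continue
    P,m=rr; cn=max(cv2.findContours(m.astype(np.uint8),cv2.RETR_EXTERNAL,cv2.CHAIN_APPROX_NONE)[0],key=cv2.contourArea)
    (u,v),R=cv2.minEnclosingCircle(cn); M=cv2.moments(cn)
    print(n,len(P),(u,v),R,M['m10']/M['m00'],M['m01']/M['m00'],onplane(c,[(u,v)],.018),"zmax",P[:,2].max(), P[P[:,2]>P[:,2].max()-.002].mean(0))
E
```

```text
t 17.05 tcp [ 0.4649 -0.1111  0.111 ] yaw 21.5 z [-0.036  0.007 -0.999] F [ 0.5  0.4 -1. ] open 1.0
wrist 1467 (314.6859130859375, 190.89356994628906) 22.529367446899414 314.67376893939394 190.60416666666663 [[ 0.47466294 -0.10629771  0.018     ]] zmax 0.039883546260733926 [ 0.47482872 -0.10530955  0.0385426 ]
scene 131 (269.0479431152344, 197.7876739501953) 6.541284561157227 269.34375 197.83035714285714 [[ 0.47213539 -0.10636014  0.018     ]] zmax 0.04099010728508471 [ 0.47934074 -0.10565962  0.03967971]
side 308 (309.452392578125, 251.6746063232422) 10.004514694213867 309.2957662492546 251.72271914132378 [[ 0.47693881 -0.10383035  0.018     ]] zmax 0.04004469824951219 [ 0.4776166  -0.10675008  0.03886984]
```

View pics/wrist10.png

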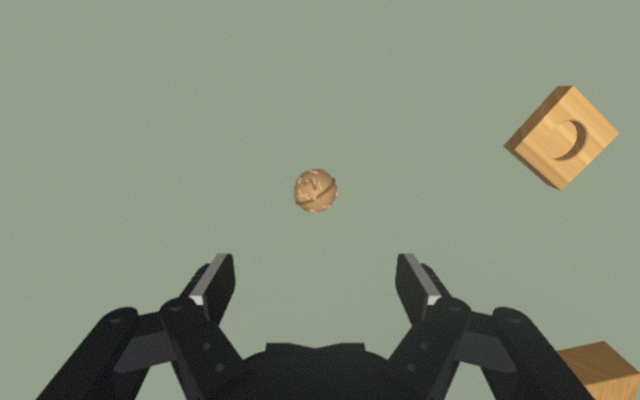

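Emit:
move_arm(linear=[[0.004,0.002,-0.01],[0.003,0.002,-0.015],[0.002,0,-0.015],[0,0,-0.012],[0,0,-0.006],[0,0,0],[0,0,0]], twist=[[-0.2,-1,0],[-0.2,-1,0],[0,0,0],[0,0,0],[0,0,0],[0,0,0],[0,0,0]])

```text
time: 17.78
eef_pos: [0.4746, -0.0962, 0.0537]
tcp_rot: [0.981, 0.195, 0.002, 0.001]
contact_force: [0.2, 0.4, -0.1]
opening: 0.994
```

```bash
cat >> h.py <<'E'
def nut(c,xy,zc,name="",R=.04,mask=lambda im:(im[...,2]-im[...,0]>30)):
    rr=top(c,xy,R,.006,.07,mask)
    if rr is None: print("none"); return
    P,m=rr; cn=max(cv2.findContours(m.astype(np.uint8),cv2.RETR_EXTERNAL,cv2.CHAIN_APPROX_NONE)[0],key=cv2.contourArea)
    (u,v),rad=cv2.minEnclosingCircle(cn)
    print(name,len(P),"px",round(u,1),round(v,1),round(rad,1),"ctr",np.round(onplane(c,[(u,v)],zc)[0],4),"top",np.round(P[P[:,2]>P[:,2].max()-.002].mean(0),4))
E
python3 - <<'E'
from h import *
s,r=st(); nut(read_camera("wrist"),(.475,-.106),.018)
E
```

```text
t 17.78 tcp [ 0.4746 -0.0962  0.0537] yaw 22.46 z [ 0.005 -0.001 -1.   ] F [ 0.2  0.4 -0.1] open 0.994
 2415 px 326.8 240.9 29.0 ctr [ 0.4743 -0.1062  0.018 ] top [ 0.4756 -0.1057  0.0389]
```

Emit:
move_arm(linear=[[0,-0.005,0],[0,-0.0045,-0.006],[0,0,-0.012],[0,0,-0.01],[0,0,-0.006],[0,0,0],[0,0,0]], twist=[[0,0.3,0],[0,0,0],[0,0,0],[0,0,0],[0,0,0],[0,0,0],[0,0,0]])

```text
time: 18.42
eef_pos: [0.4777, -0.1088, 0.0214]
tcp_rot: [0.981, 0.195, 0.003, 0.003]
contact_force: [-0.3, -0.1, 0.7]
opening: 0.996
```

```bash
python3 - <<'E'
from h import *
s,r=st(); nut(read_camera("wrist"),(.475,-.106),.018)
E
```

```text
t 18.42 tcp [ 0.4777 -0.1088  0.0214] yaw 22.47 z [ 0.007 -0.005 -1.   ] F [-0.3 -0.1  0.7] open 0.996
 3546 px 305.9 263.8 35.3 ctr [ 0.4742 -0.1062  0.018 ] top [ 0.4751 -0.1053  0.0385]
```

Emit:
move_arm(linear=[[-0.003,0.002,-0.004],[0,0,-0.004],[0,0,-0.002],[0,0,0],[0,0,0]], twist=[[0.3,0.4,0],[0,0,0],[0,0,0],[0,0,0],[0,0,0]])

```text
time: 18.88
eef_pos: [0.475, -0.1068, 0.0115]
tcp_rot: [0.981, 0.195, 0.001, 0.0]
contact_force: [0.5, -1.0, -1.0]
opening: 0.998
```

Emit:
move_arm(linear=[[0,0,0],[0,0,0],[0,0,0],[0,0,0],[0,0,0],[0,0,0],[0,0,0],[0,0,0],[0,0,0],[0,0,0],[0,0,0]], twist=[[0,0,0],[0,0,0],[0,0,0],[0,0,0],[0,0,0],[0,0,0],[0,0,0],[0,0,0],[0,0,0],[0,0,0],[0,0,0]], grip=0, force=30)

```text
time: 19.8
eef_pos: [0.4756, -0.1069, 0.0122]
tcp_rot: [0.981, 0.195, 0.001, 0.001]
contact_force: [-0.5, -0.8, 0.2]
opening: 0.398
```

```bash
python3 - <<'E'
from h import *
s,r=st(); c=read_camera("wrist"); cv2.imwrite("pics/w11.png",c["img"])
E
```

```text
t 19.8 tcp [ 0.4756 -0.1069  0.0122] yaw 22.5 z [ 0.003 -0.001 -1.   ] F [-0.5 -0.8  0.2] open 0.398
```

View pics/w11.png

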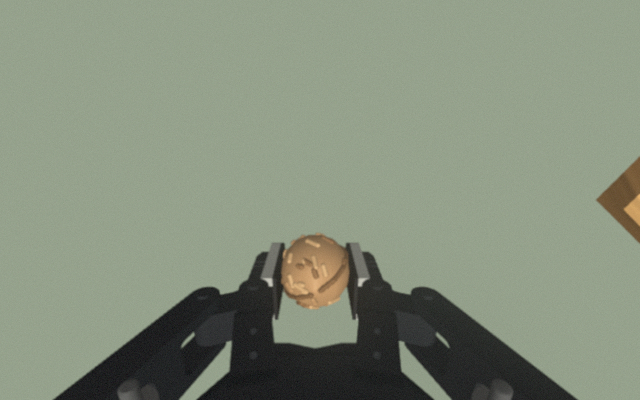

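Emit:
move_arm(linear=[[0,0,0.01],[0,0,0.02],[0,0,0.025],[0.012,0.009,0.005],[0.025,0.018,0],[0.025,0.018,0],[0.025,0.018,0],[0.025,0.018,0],[0.025,0.018,0],[0.025,0.018,0],[0.01,0.007,0],[0,0,0],[0,0,0]], twist=[[0,0,0],[0,0,0],[0,0,0],[0,0,0],[0,0,0],[0,0,0],[0,0,0],[0,0,0],[0,0,0],[0,0,0],[0,0,0],[0,0,0],[0,0,0]])

```text
time: 20.93
eef_pos: [0.6553, 0.0243, 0.0849]
tcp_rot: [0.981, 0.194, 0.004, 0.001]
contact_force: [0.0, -0.6, 0.3]
opening: 0.4
```

```bash
python3 - <<'E'
from h import *
s,r=st(); c=read_camera("wrist"); cv2.imwrite("pics/w12.png",c["img"])
show("w","dish",top(c,(.65,.018),.07,.001,.014,lambda im:im.min(2)>175),c,.008)
E
```

```text
t 20.93 tcp [0.6553 0.0243 0.0849] yaw 22.37 z [ 0.009 -0.001 -1.   ] F [ 0.  -0.6  0.3] open 0.4
w dish 8811 mean [0.6619 0.0217 0.0047] rect [661.3  21.1] [ 77.8 106.7] 20.0 ell [657.8  20.4] [ 81.9 108.8]
```

View pics/w12.png

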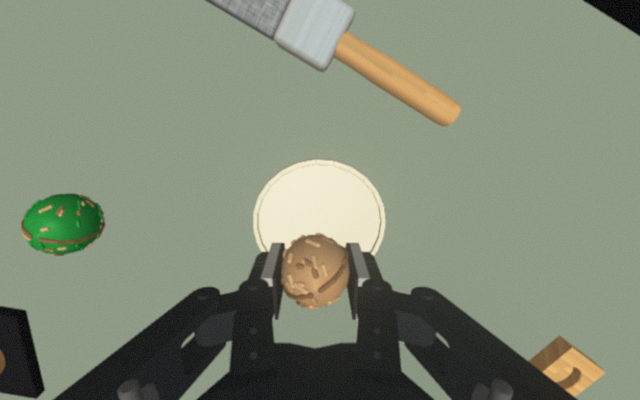

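Emit:
move_arm(linear=[[-0.003,-0.003,-0.01],[-0.002,-0.003,-0.014],[0,0,-0.014],[0,0,-0.01],[0,0,-0.004],[0,0,0],[0,0,0]], twist=[[0,0.5,0],[0,0,0],[0,0,0],[0,0,0],[0,0,0],[0,0,0],[0,0,0]])

```text
time: 21.57
eef_pos: [0.6428, 0.0137, 0.0248]
tcp_rot: [0.982, 0.191, -0.005, -0.001]
contact_force: [0.0, -0.6, 0.1]
opening: 0.4
```

```bash
python3 - <<'E'
from h import *
s,r=st()
E
```

```text
t 21.57 tcp [0.6428 0.0137 0.0248] yaw 22.03 z [-0.009 -0.    -1.   ] F [ 0.  -0.6  0.1] open 0.4
```

Emit:
move_arm(linear=[[0.004,0.002,0],[0.003,0.002,-0.003],[0,0,-0.003],[0,0,-0.001],[0,0,0],[0,0,0]], twist=[[0,-0.5,0],[0,0,0],[0,0,0],[0,0,0],[0,0,0],[0,0,0]])

```text
time: 22.07
eef_pos: [0.6522, 0.0184, 0.0187]
tcp_rot: [0.982, 0.191, 0.002, 0.001]
contact_force: [-0.4, 0.3, -0.2]
opening: 0.396
```

```bash
python3 - <<'E'
from h import *
s,r=st()
E
```

```text
t 22.07 tcp [0.6522 0.0184 0.0187] yaw 22.06 z [ 0.004 -0.    -1.   ] F [-0.4  0.3 -0.2] open 0.396
```

Emit:
move_arm(linear=[[-0.001,0,-0.002],[0,0,-0.0005],[0,0,0],[0,0,0]], twist=[[0,0,0],[0,0,0],[0,0,0],[0,0,0]])

```text
time: 22.4
eef_pos: [0.6515, 0.0185, 0.0167]
tcp_rot: [0.981, 0.191, 0.002, 0.001]
contact_force: [0.3, 0.2, -0.4]
opening: 0.399
```

Emit:
move_arm(linear=[[0,0,0],[0,0,0],[0,0,0],[0,0,0],[0,0,0],[0,0,0],[0,0,0.01],[0,0,0.02],[0,0,0.025],[0,0,0.03],[0,0,0.02],[0,0,0],[0,0,0]], twist=[[0,0,0],[0,0,0],[0,0,0],[0,0,0],[0,0,0],[0,0,0],[0,0,0],[0,0,0],[0,0,0],[0,0,0],[0,0,0],[0,0,0],[0,0,0]], grip=1)

```text
time: 23.48
eef_pos: [0.6496, 0.0186, 0.128]
tcp_rot: [0.982, 0.191, 0.001, 0.0]
contact_force: [-0.0, -0.2, 0.7]
opening: 1.003
```

```bash
python3 - <<'E'
from h import *
s,r=st(); c=read_camera("wrist"); cv2.imwrite("pics/w13.png",c["img"])
nut(c,(.65,.018),.022)
show("w","dish",top(c,(.65,.018),.07,.001,.014,lambda im:im.min(2)>175),c,.008)
for n in["scene","side"]:
  c=read_camera(n); show(n,"cap",top(c,(.59,-.278),.06,.011,.022),c,.016)
E
```

```text
t 23.48 tcp [0.6496 0.0186 0.128 ] yaw 22.07 z [ 0.003 -0.    -1.   ] F [-0.  -0.2  0.7] open 1.003
 1315 px 315.5 200.5 21.3 ctr [0.6512 0.0173 0.022 ] top [0.6517 0.0183 0.0428]
w dish 7783 mean [0.6506 0.0176 0.0048] rect [647.4  16.1] [106.7 106.8] 66.0 ell [647.5  16.2] [106.2 106.4]
scene cap 345 mean [ 0.5927 -0.2769  0.0162] rect [ 591.9 -276.9] [64.7 67.8] 77.2 ell [ 591.4 -277. ] [71.3 74. ]
side cap 1029 mean [ 0.5893 -0.2811  0.016 ] rect [ 589.4 -279.9] [64.  59.9] 75.6 ell [ 589.4 -279.6] [69.6 72. ]
```

View pics/w13.png

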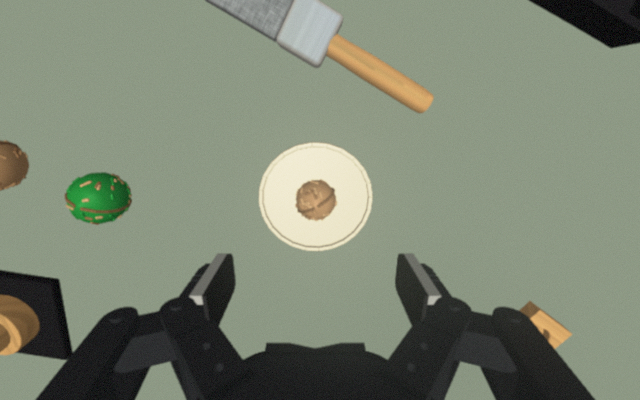

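Emit:
move_arm(linear=[[-0.0065,-0.033,0],[-0.0065,-0.033,0],[-0.0065,-0.033,0],[-0.0065,-0.033,0],[-0.0065,-0.033,0],[-0.0065,-0.033,0],[-0.0065,-0.033,0],[-0.0065,-0.033,0],[-0.0065,-0.025,0],[0,0,0],[0,0,0]], twist=[[0,0,-4],[0,0,-4],[0,0,-4],[0,0,-4],[0,0,-4],[0,0,-4],[0,0,-4],[0,0,-4],[0,0,-4],[0,0,0],[0,0,0]])

```text
time: 24.55
eef_pos: [0.5737, -0.2759, 0.1008]
tcp_rot: [0.991, -0.135, -0.016, -0.01]
contact_force: [0.9, 0.3, -0.5]
opening: 1.002
```

```bash
python3 - <<'E'
from h import *
s,r=st(); c=read_camera("wrist"); cv2.imwrite("pics/w14.png",c["img"])
show("w","cap",top(c,(.59,-.278),.06,.011,.022),c,.016)
E
```

```text
t 24.55 tcp [ 0.5737 -0.2759  0.1008] yaw -15.47 z [-0.03   0.025 -0.999] F [ 0.9  0.3 -0.5] open 1.002
w cap 4301 mean [ 0.5908 -0.279   0.0161] rect [ 589.3 -278.5] [60.1 61.3] 76.3 ell [ 589.4 -278.7] [70.1 71. ]
```

View pics/w14.png

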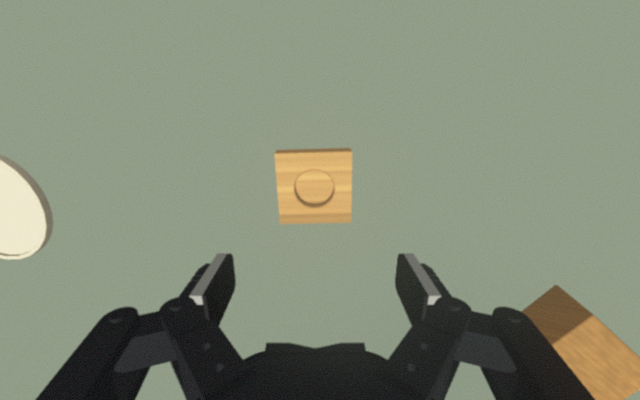

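Emit:
move_arm(linear=[[0.005,-0.001,-0.008],[0.005,-0.001,-0.012],[0.005,0,-0.014],[0,0,-0.012],[0,0,-0.006],[0,0,0],[0,0,0]], twist=[[-0.7,-0.9,0.9],[-0.7,-0.8,0.9],[0,0,0],[0,0,0],[0,0,0],[0,0,0],[0,0,0]])

```text
time: 25.18
eef_pos: [0.5883, -0.2681, 0.0408]
tcp_rot: [0.994, -0.112, -0.004, -0.002]
contact_force: [0.5, 0.2, 0.3]
opening: 0.999
```

```bash
python3 - <<'E'
from h import *
s,r=st(); c=read_camera("wrist")
show("w","cap",top(c,(.59,-.278),.06,.011,.022),c,.016)
E
```

```text
t 25.18 tcp [ 0.5883 -0.2681  0.0408] yaw -12.87 z [-0.008  0.005 -1.   ] F [0.5 0.2 0.3] open 0.999
w cap 6898 mean [ 0.5917 -0.2793  0.016 ] rect [ 589.9 -278.8] [60.2 61.4] 76.2 ell [ 589.8 -278.8] [70.6 70.9]
```

Emit:
move_arm(linear=[[0,-0.005,0],[0,-0.005,-0.002],[0,0,-0.008],[0,0,-0.004],[0,0,0],[0,0,0]], twist=[[-0.3,-0.4,-0.8],[0,0,0],[0,0,0],[0,0,0],[0,0,0],[0,0,0]])

```text
time: 25.73
eef_pos: [0.5896, -0.2807, 0.0289]
tcp_rot: [0.993, -0.12, 0.003, 0.001]
contact_force: [-0.5, 0.2, -0.1]
opening: 0.998
```

```bash
python3 - <<'E'
from h import *
s,r=st(); c=read_camera("wrist")
show("w","cap",top(c,(.59,-.278),.06,.011,.022),c,.016)
E
```

```text
t 25.73 tcp [ 0.5896 -0.2807  0.0289] yaw -13.79 z [ 0.005 -0.004 -1.   ] F [-0.5  0.2 -0.1] open 0.998
w cap 7756 mean [ 0.5917 -0.2793  0.016 ] rect [ 590.  -278.8] [60.3 61.9] 76.2 ell [ 589.8 -278.8] [70.4 71.5]
```

Emit:
move_arm(linear=[[0,0.0015,-0.004],[0,0,-0.007],[0,0,-0.006],[0,0,-0.003],[0,0,0],[0,0,0]], twist=[[0.2,0.3,0],[0,0,0],[0,0,0],[0,0,0],[0,0,0],[0,0,0]])

```text
time: 26.28
eef_pos: [0.5894, -0.2787, 0.0065]
tcp_rot: [0.993, -0.12, -0.001, -0.0]
contact_force: [0.1, -0.4, -0.6]
opening: 0.995
```

```bash
python3 - <<'E'
from h import *
s,r=st()
E
```

```text
t 26.28 tcp [ 0.5894 -0.2787  0.0065] yaw -13.78 z [-0.002  0.001 -1.   ] F [ 0.1 -0.4 -0.6] open 0.995
```

Emit:
move_arm(linear=[[0,0,0],[0,0,0],[0,0,0],[0,0,0],[0,0,0],[0,0,0],[0,0,0],[0,0,0]], twist=[[0,0,0],[0,0,0],[0,0,0],[0,0,0],[0,0,0],[0,0,0],[0,0,0],[0,0,0]], grip=0)

```text
time: 26.95
eef_pos: [0.59, -0.279, 0.0073]
tcp_rot: [0.993, -0.12, -0.0, 0.0]
contact_force: [-0.6, 0.4, -0.4]
opening: 0.694
```

Emit:
move_arm(linear=[[0,0,0.01],[0,0,0.02],[0,0,0.03],[0,0,0.035],[0,0,0.035],[0,0,0.015],[0,0,0]], twist=[[0,0,0],[0,0,0],[0,0,0],[0,0,0],[0,0,0],[0,0,0],[0,0,0]])

```text
time: 27.53
eef_pos: [0.5864, -0.2766, 0.1587]
tcp_rot: [0.993, -0.12, -0.003, -0.002]
contact_force: [-0.1, 0.5, 0.6]
opening: 0.695
```

```bash
python3 - <<'E'
from h import *
s,r=st(); c=read_camera("wrist"); cv2.imwrite("pics/w15.png",c["img"]); x=s["eef_pos"]; zt=x[2]+.0095
show("w","cap",top(c,x[:2],.06,zt-.006,zt+.006,lambda im:(im[...,2]-im[...,0]>45)),c,zt)
E
```

```text
t 27.53 tcp [ 0.5864 -0.2766  0.1587] yaw -13.77 z [-0.006  0.004 -1.   ] F [-0.1  0.5  0.6] open 0.695
w cap 10322 mean [ 0.5889 -0.2781  0.1682] rect [ 587.1 -277.6] [60.4 63.4] 76.5 ell [ 586.7 -277.5] [70.7 72.9]
```

View pics/w15.png

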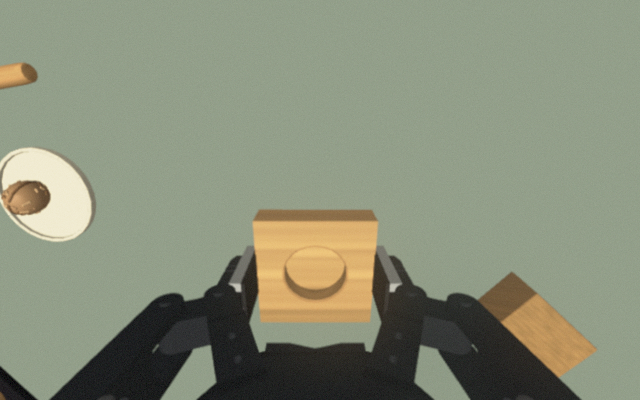

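Emit:
move_arm(linear=[[-0.006,0.017,0],[-0.0115,0.033,0],[-0.0115,0.033,0],[-0.0115,0.033,0],[-0.0115,0.033,0],[-0.0115,0.033,0],[-0.0115,0.033,0],[-0.0115,0.033,0],[-0.0115,0.033,0],[-0.0115,0.033,0],[-0.0115,0.033,0],[-0.0115,0.033,0],[-0.0115,0.033,0],[-0.0115,0.033,0],[-0.0115,0.033,0],[-0.01,0.029,0],[-0.006,0.02,0],[0,0,0],[0,0,0]], twist=[[0,0,1.6],[0,0,1.6],[0,0,1.6],[0,0,1.6],[0,0,1.6],[0,0,1.6],[0,0,1.6],[0,0,1.6],[0,0,1.6],[0,0,1.6],[0,0,1.6],[0,0,1.6],[0,0,1.6],[0,0,1.6],[0,0,1.6],[0,0,1.6],[0,0,1.6],[0,0,0],[0,0,0]])

```text
time: 29.17
eef_pos: [0.3702, 0.2708, 0.1273]
tcp_rot: [0.992, 0.126, -0.027, -0.0]
contact_force: [0.9, 0.1, -0.5]
opening: 0.694
```

```bash
python3 - <<'E'
from h import *
s,r=st(); c=read_camera("wrist"); cv2.imwrite("pics/w16.png",c["img"]); x=s["eef_pos"]; zt=x[2]+.0095
show("w","cap",top(c,x[:2],.06,zt-.006,zt+.006,lambda im:(im[...,2]-im[...,0]>45)),c,zt)
E
```

```text
t 29.17 tcp [0.3702 0.2708 0.1273] yaw 14.45 z [-0.053 -0.007 -0.999] F [ 0.9  0.1 -0.5] open 0.694
w cap 10281 mean [0.3729 0.2703 0.1368] rect [370.5 269.8] [64.5 60.8] 14.8 ell [370.2 269.7] [70.9 74.8]
```

View pics/w16.png

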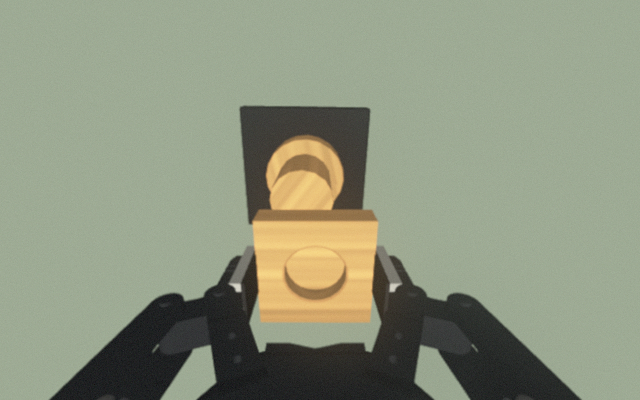

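Emit:
move_arm(linear=[[0.006,0.005,0],[0.006,0.005,0],[0.005,0.004,0],[0,0,0],[0,0,0]], twist=[[0.2,-1.5,0],[0.2,-1.5,0],[0,0,0],[0,0,0],[0,0,0]])

```text
time: 29.63
eef_pos: [0.3881, 0.2794, 0.1238]
tcp_rot: [0.993, 0.121, -0.003, 0.001]
contact_force: [0.6, -0.6, 0.2]
opening: 0.699
```

```bash
python3 - <<'E'
from h import *
s,r=st(); c=read_camera("wrist"); x=s["eef_pos"]; zt=x[2]+.0095
show("w","cap",top(c,x[:2],.06,zt-.006,zt+.006,lambda im:(im[...,2]-im[...,0]>45)),c,zt)
E
```

```text
t 29.63 tcp [0.3881 0.2794 0.1238] yaw 13.92 z [-0.006 -0.004 -1.   ] F [ 0.6 -0.6  0.2] open 0.699
w cap 10343 mean [0.3907 0.2789 0.1333] rect [388.6 278.5] [62.9 60.5] 13.9 ell [388.5 278.4] [70.8 72.9]
```

Emit:
move_arm(linear=[[0,0.003,-0.004],[0,0.003,-0.006],[0,0,-0.006],[0,0,-0.003],[0,0,0],[0,0,0]], twist=[[0.2,-0.3,0],[0,0,0],[0,0,0],[0,0,0],[0,0,0],[0,0,0]])

```text
time: 30.18
eef_pos: [0.3879, 0.2845, 0.102]
tcp_rot: [0.993, 0.12, -0.001, 0.0]
contact_force: [0.3, -0.1, -0.1]
opening: 0.695
```

```bash
python3 - <<'E'
from h import *
s,r=st(); c=read_camera("wrist"); cv2.imwrite("pics/w17.png",c["img"]); x=s["eef_pos"]; zt=x[2]+.0095
show("w","cap",top(c,x[:2],.06,zt-.006,zt+.006,lambda im:(im[...,2]-im[...,0]>45)),c,zt)
E
```

```text
t 30.18 tcp [0.3879 0.2845 0.102 ] yaw 13.78 z [-0.002 -0.001 -1.   ] F [ 0.3 -0.1 -0.1] open 0.695
w cap 10357 mean [0.3905 0.284  0.1115] rect [388.3 283.6] [62.7 60.5] 13.8 ell [388.3 283.4] [70.8 72.9]
```

View pics/w17.png

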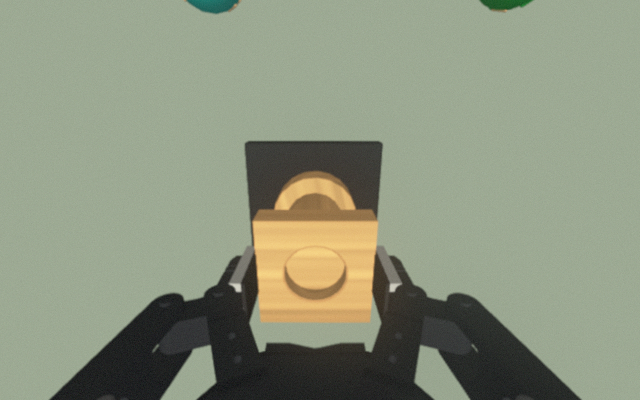

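Cap is over the column within 1 mm. Lower and release.

Emit:
move_arm(linear=[[0,0.0005,-0.003],[0,0,-0.003],[0,0,-0.0015],[0,0,0],[0,0,0]], twist=[[0,-0.1,0],[0,0,0],[0,0,0],[0,0,0],[0,0,0]])

```text
time: 30.65
eef_pos: [0.388, 0.2853, 0.0942]
tcp_rot: [0.993, 0.12, 0.0, 0.0]
contact_force: [-0.1, -0.6, -0.4]
opening: 0.692
```

```bash
python3 - <<'E'
from h import *
s,r=st()
E
```

```text
t 30.65 tcp [0.388  0.2853 0.0942] yaw 13.8 z [ 0.001 -0.    -1.   ] F [-0.1 -0.6 -0.4] open 0.692
```

Emit:
move_arm(linear=[[0,-0.0005,-0.0008],[0,0,0],[0,0,0]], twist=[[0,0,0],[0,0,0],[0,0,0]])

```text
time: 30.9
eef_pos: [0.3882, 0.2848, 0.0935]
tcp_rot: [0.993, 0.12, 0.001, 0.0]
contact_force: [-0.6, -0.4, -0.7]
opening: 0.695
```

Emit:
move_arm(linear=[[0,0,0],[0,0,0],[0,0,0],[0,0,0],[0,0,0],[0,0,0],[0,0,0.01],[0,0,0.02],[0,0,0.03],[0,0,0.03],[0,0,0.01],[0,0,0],[0,0,0]], twist=[[0,0,0],[0,0,0],[0,0,0],[0,0,0],[0,0,0],[0,0,0],[0,0,0],[0,0,0],[0,0,0],[0,0,0],[0,0,0],[0,0,0],[0,0,0]], grip=1)

```text
time: 31.98
eef_pos: [0.3868, 0.2841, 0.1997]
tcp_rot: [0.993, 0.12, 0.0, 0.0]
contact_force: [0.0, 0.2, -1.0]
opening: 0.997
```

```bash
python3 - <<'E'
from h import *
s,r=st()
tan=lambda im:(im[...,2]-im[...,0]>45)
for n in["wrist","side","scene"]:
    c=read_camera(n); cv2.imwrite(f"pics/{n}18.png",c["img"]); show(n,"cap",top(c,(.389,.284),.06,.098,.108,tan),c,.102)
    show(n,"col/foot",top(c,(.389,.284),.06,.031,.042,tan),c,.036)
    nut(c,(.585,.291),.024,n+" big",R=.045)
E
```

```text
t 31.98 tcp [0.3868 0.2841 0.1997] yaw 13.8 z [ 0.001 -0.    -1.   ] F [ 0.   0.2 -1. ] open 0.997
wrist cap 3624 mean [0.389  0.2842 0.1022] rect [388.1 283.9] [60.7 60.1] 13.8 ell [387.8 283.9] [70.1 70.8]
wrist col/foot 417 mean [0.4118 0.2902 0.0359] rect [413.2 290.4] [12.9 49.3] 13.8 ell [412.  290.3] [12.8 52.2]
wrist big 707 px 345.5 0.5 22.5 ctr [0.5673 0.2974 0.024 ] top [0.5609 0.2954 0.0445]
side cap 232 mean [0.3894 0.2798 0.1022] rect [389.6 280.4] [62.3 73.9] 13.7 ell [389.4 281.1] [72.6 77.5]
side col/foot 150 mean [0.3898 0.269  0.0364] rect [390.1 273.6] [61.2 55.9] 2.7 ell [390.1 276.5] [60.9 61.8]
side big 235 px 320.5 152.5 8.9 ctr [0.5772 0.3032 0.024 ] top [0.5767 0.2964 0.0505]
scene cap 211 mean [0.3926 0.2853 0.1023] rect [391.6 285. ] [69.5 62.3] 12.5 ell [391.4 285.4] [70.8 76.4]
scene col/foot 124 mean [0.4045 0.2826 0.0368] rect [399.1 283.9] [61.9 57.6] 82.7 ell [393.8 285.5] [56.3 66.3]
scene big 267 px 423.6 217.7 9.4 ctr [0.5728 0.3008 0.024 ] top [0.5789 0.3002 0.052 ]
```

View pics/wrist18.png

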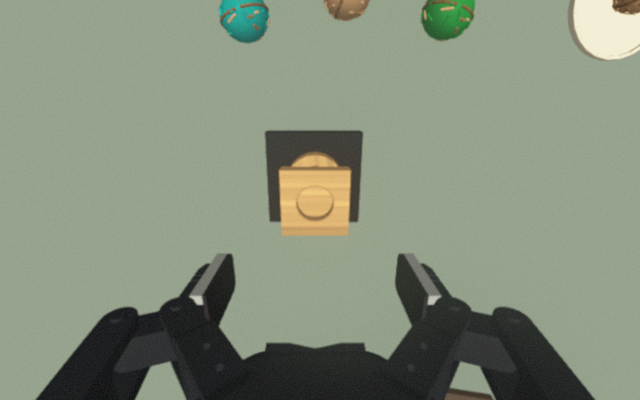

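View pics/scene18.png

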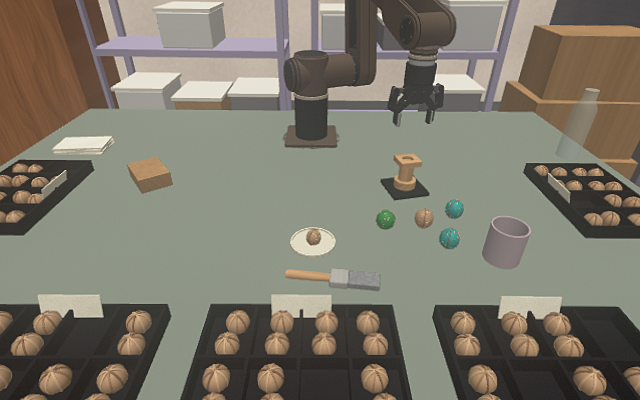

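Emit:
move_arm(linear=[[0.015,0.001,0],[0.0235,0.0016,0],[0.0235,0.0016,0],[0.0235,0.0016,0],[0.0235,0.0016,-0.008],[0.0235,0.0016,-0.012],[0.0235,0.0016,-0.012],[0.0235,0.0016,-0.012],[0.01,0,0],[0,0,0],[0,0,0]], twist=[[0,0,5.9],[0,0,5.9],[0,0,5.9],[0,0,5.9],[0,0,5.9],[0,0,5.9],[0,0,5.9],[0,0,5.9],[0,0,5.9],[0,0,0],[0,0,0]])

```text
time: 33.05
eef_pos: [0.5725, 0.2916, 0.1257]
tcp_rot: [0.822, 0.569, -0.02, 0.003]
contact_force: [-0.8, -0.2, 0.7]
opening: 1.0
```

```bash
python3 - <<'E'
from h import *
s,r=st(); c=read_camera("wrist"); cv2.imwrite("pics/w19.png",c["img"])
nut(c,(.577,.297),.024,R=.045)
E
```

```text
t 33.05 tcp [0.5725 0.2916 0.1257] yaw 69.45 z [-0.03  -0.027 -0.999] F [-0.8 -0.2  0.7] open 1.0
 2252 px 315.6 191.0 27.6 ctr [0.5744 0.2979 0.024 ] top [0.5749 0.2986 0.0509]
```

View pics/w19.png

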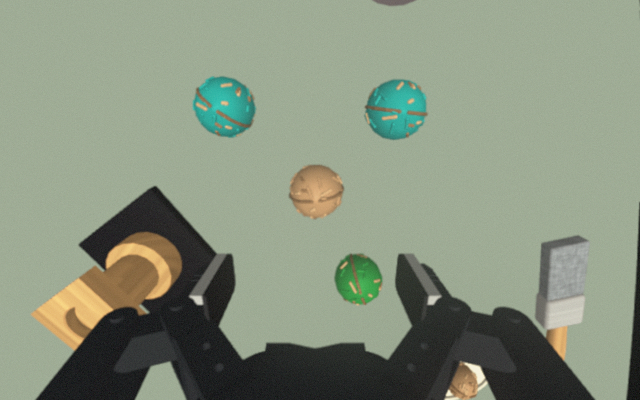

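Emit:
move_arm(linear=[[0.001,0.003,-0.008],[0.001,0.003,-0.012],[0,0,-0.014],[0,0,-0.012],[0,0,-0.006],[0,0,0],[0,0,0]], twist=[[0.8,-0.9,0],[0.7,-0.8,0],[0,0,0],[0,0,0],[0,0,0],[0,0,0],[0,0,0]])

```text
time: 33.68
eef_pos: [0.5687, 0.2979, 0.0701]
tcp_rot: [0.824, 0.567, -0.002, -0.0]
contact_force: [0.1, 0.6, 0.7]
opening: 0.999
```

```bash
python3 - <<'E'
from h import *
s,r=st(); c=read_camera("wrist")
nut(c,(.575,.297),.024,R=.045)
E
```

```text
t 33.68 tcp [0.5687 0.2979 0.0701] yaw 69.03 z [-0.003 -0.002 -1.   ] F [0.1 0.6 0.7] open 0.999
 3632 px 321.2 225.8 35.3 ctr [0.5739 0.2972 0.024 ] top [0.5748 0.299  0.0506]
```

Emit:
move_arm(linear=[[0.0028,0,0],[0.0028,0,-0.006],[0,0,-0.012],[0,0,-0.01],[0,0,-0.005],[0,0,0],[0,0,0]], twist=[[0,-0.1,0],[0,0,0],[0,0,0],[0,0,0],[0,0,0],[0,0,0],[0,0,0]])

```text
time: 34.32
eef_pos: [0.5767, 0.2982, 0.0357]
tcp_rot: [0.824, 0.566, 0.001, 0.001]
contact_force: [0.4, -0.4, 0.4]
opening: 1.001
```

```bash
python3 - <<'E'
from h import *
s,r=st(); c=read_camera("wrist"); cv2.imwrite("pics/w20.png",c["img"])
nut(c,(.575,.297),.024,R=.045)
E
```

```text
t 34.32 tcp [0.5767 0.2982 0.0357] yaw 68.98 z [ 0.002 -0.001 -1.   ] F [ 0.4 -0.4  0.4] open 1.001
 5282 px 309.3 254.7 42.7 ctr [0.5737 0.2971 0.024 ] top [0.5752 0.2994 0.0503]
```

View pics/w20.png

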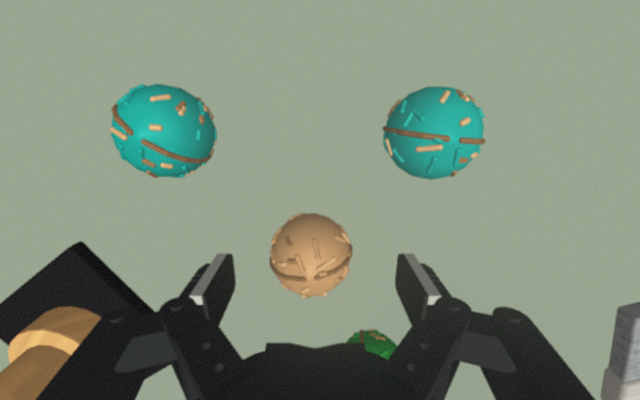

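Emit:
move_arm(linear=[[-0.0025,0,-0.005],[-0.0005,0,-0.006],[0,0,-0.005],[0,0,-0.002],[0,0,0],[0,0,0]], twist=[[0,0.1,0],[0,0,0],[0,0,0],[0,0,0],[0,0,0],[0,0,0]])

```text
time: 34.87
eef_pos: [0.5733, 0.2983, 0.0163]
tcp_rot: [0.824, 0.566, 0.0, 0.0]
contact_force: [-0.1, 0.5, 0.6]
opening: 1.0
```

```bash
python3 - <<'E'
from h import *
s,r=st()
E
```

```text
t 34.87 tcp [0.5733 0.2983 0.0163] yaw 68.99 z [ 0.001 -0.    -1.   ] F [-0.1  0.5  0.6] open 1.0
```

Emit:
move_arm(linear=[[0.0005,0,0],[0,0,0],[0,0,0],[0,0,0],[0,0,0],[0,0,0],[0,0,0],[0,0,0],[0,0,0],[0,0,0]], twist=[[0,0,0],[0,0,0],[0,0,0],[0,0,0],[0,0,0],[0,0,0],[0,0,0],[0,0,0],[0,0,0],[0,0,0]], grip=0)

```text
time: 35.7
eef_pos: [0.5748, 0.2987, 0.0177]
tcp_rot: [0.824, 0.566, 0.001, 0.001]
contact_force: [-0.5, -0.2, -0.2]
opening: 0.512
```

```bash
python3 - <<'E'
from h import *
s,r=st(); c=read_camera("wrist"); cv2.imwrite("pics/w21.png",c["img"]);nut(c,(.575,.297),.024,R=.045)
E
```

```text
t 35.7 tcp [0.5748 0.2987 0.0177] yaw 68.99 z [ 0.003  0.    -1.   ] F [-0.5 -0.2 -0.2] open 0.512
 6832 px 314.7 272.0 49.2 ctr [0.5747 0.2963 0.024 ] top [0.576  0.2993 0.0511]
```

View pics/w21.png

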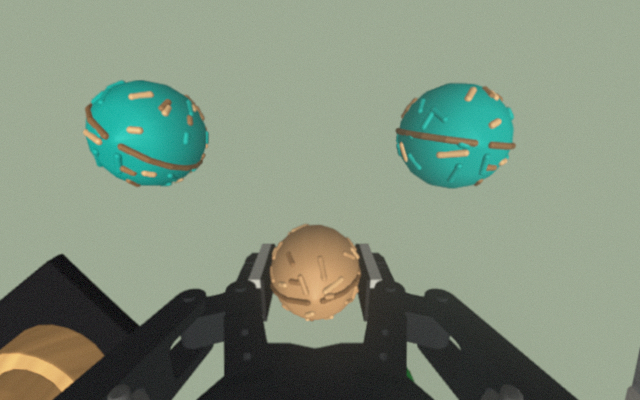

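Emit:
move_arm(linear=[[0,0,0.008],[0,0,0.02],[0,0,0.03],[0,0,0.035],[0,0,0.035],[0,0,0.025],[0,0,0],[-0.012,-0.001,0.002],[-0.022,-0.002,0.002],[-0.022,-0.002,0.002],[-0.022,-0.002,0.002],[0,0,0],[0,0,0]], twist=[[0,0,0],[0,0,0],[0,0,0],[0,0,0],[0,0,0],[0,0,0],[0,0,0],[0,0,0],[0,0,0],[0,0,0],[0,0,0],[0,0,0],[0,0,0]])

```text
time: 36.83
eef_pos: [0.4908, 0.2896, 0.1878]
tcp_rot: [0.824, 0.566, 0.001, 0.001]
contact_force: [-0.2, 0.4, -0.7]
opening: 0.511
```

```bash
python3 - <<'E'
from h import *
s,r=st(); c=read_camera("wrist"); cv2.imwrite("pics/w22.png",c["img"])
E
```

```text
t 36.83 tcp [0.4908 0.2896 0.1878] yaw 68.93 z [ 0.002  0.    -1.   ] F [-0.2  0.4 -0.7] open 0.511
```

View pics/w22.png

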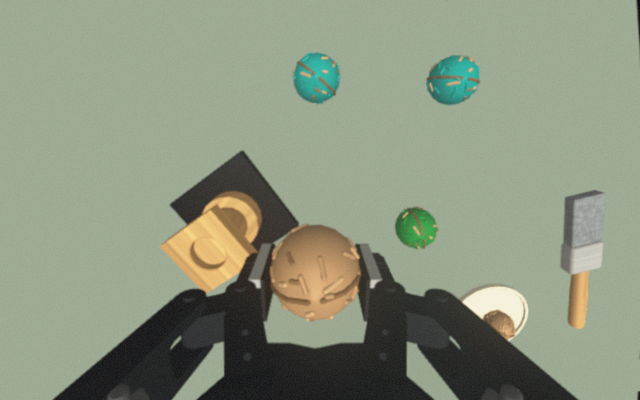

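Emit:
move_arm(linear=[[-0.012,-0.0005,0],[-0.022,-0.001,0.001],[-0.022,-0.001,0.001],[-0.022,-0.001,0.001],[-0.012,-0.001,0],[-0.004,0,0],[0,0,0],[0,0,0]], twist=[[0,0,0],[0,0,0],[0,0,0],[0,0,0],[0,0,0],[0,0,0],[0,0,0],[0,0,0]])

```text
time: 37.55
eef_pos: [0.3997, 0.2846, 0.1891]
tcp_rot: [0.826, 0.564, 0.001, 0.001]
contact_force: [-0.5, -0.0, 0.3]
opening: 0.514
```

```bash
python3 - <<'E'
from h import *
s,r=st()
E
```

```text
t 37.55 tcp [0.3997 0.2846 0.1891] yaw 68.71 z [ 0.004 -0.    -1.   ] F [-0.5 -0.   0.3] open 0.514
```

Descend part way with correction (target z 0.1147).

Emit:
move_arm(linear=[[-0.006,0,-0.006],[-0.0055,0,-0.012],[0,0,-0.012],[0,0,-0.01],[0,0,-0.005],[0,0,0],[0,0,0]], twist=[[0,0.2,0],[0,0,0],[0,0,0],[0,0,0],[0,0,0],[0,0,0],[0,0,0]])

```text
time: 38.13
eef_pos: [0.3918, 0.2847, 0.1413]
tcp_rot: [0.826, 0.563, 0.001, 0.0]
contact_force: [0.1, 0.3, -0.2]
opening: 0.513
```

```bash
python3 - <<'E'
from h import *
s,r=st()
c=read_camera("wrist"); cv2.imwrite("pics/w23.png",c["img"])
c=read_camera("side"); x=slice(90,200),slice(190,320); cv2.imwrite("pics/s23.png",cv2.resize(c["img"][x],None,fx=5,fy=5))
E
```

```text
t 38.13 tcp [0.3918 0.2847 0.1413] yaw 68.52 z [ 0.001  0.    -1.   ] F [ 0.1  0.3 -0.2] open 0.513
```

View pics/w23.png

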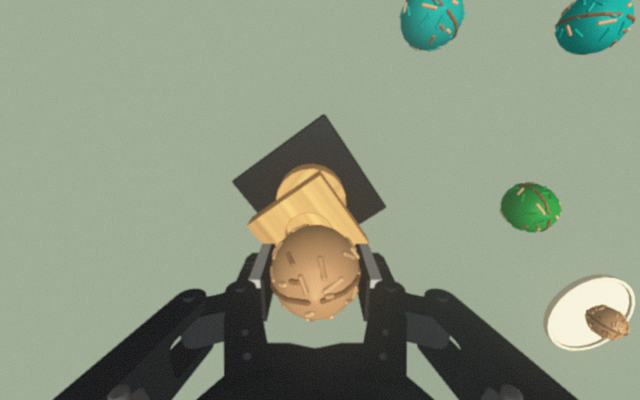

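View pics/s23.png

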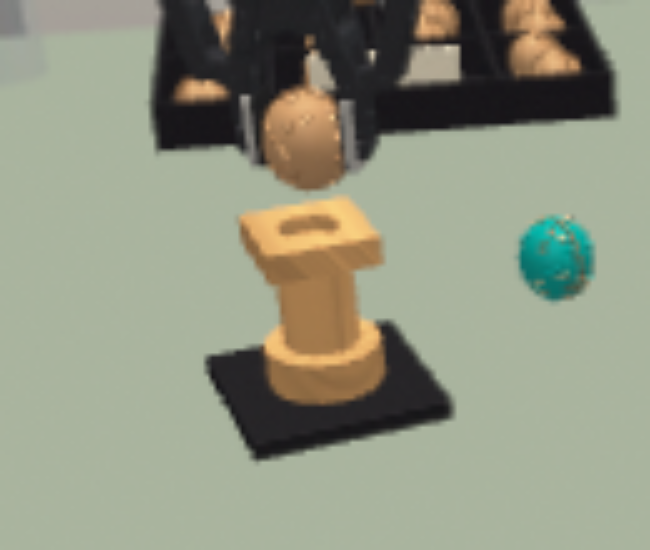

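Looks right; needs −4 mm in x, then down.

Emit:
move_arm(linear=[[-0.0035,0,-0.002],[0,0,-0.005],[0,0,-0.005],[0,0,-0.003],[0,0,0],[0,0,0]], twist=[[0,0.1,0],[0,0,0],[0,0,0],[0,0,0],[0,0,0],[0,0,0]])

```text
time: 38.73
eef_pos: [0.3894, 0.2854, 0.1274]
tcp_rot: [0.826, 0.563, 0.002, 0.0]
contact_force: [0.4, 0.2, -0.5]
opening: 0.51
```

```bash
python3 - <<'E'
from h import *
s,r=st()
c=read_camera("wrist"); cv2.imwrite("pics/w24.png",c["img"])
c=read_camera("side"); x=slice(90,200),slice(190,320); cv2.imwrite("pics/s24.png",cv2.resize(c["img"][x],None,fx=5,fy=5))
E
```

```text
t 38.73 tcp [0.3894 0.2854 0.1274] yaw 68.54 z [ 0.004  0.003 -1.   ] F [ 0.4  0.2 -0.5] open 0.51
```

View pics/s24.png

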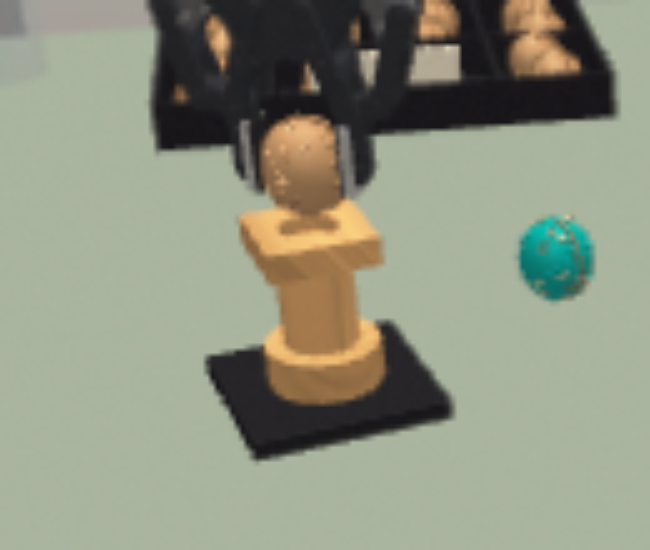

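Emit:
move_arm(linear=[[-0.0012,-0.0004,-0.003],[0,0,-0.004],[0,0,-0.003],[0,0,0],[0,0,0]], twist=[[-0.1,0.2,0],[0,0,0],[0,0,0],[0,0,0],[0,0,0]])

```text
time: 39.25
eef_pos: [0.3884, 0.2851, 0.1168]
tcp_rot: [0.826, 0.563, 0.001, -0.0]
contact_force: [-0.5, -0.6, -0.4]
opening: 0.515
```

```bash
python3 - <<'E'
from h import *
s,r=st()
E
```

```text
t 39.25 tcp [0.3884 0.2851 0.1168] yaw 68.53 z [ 0.001  0.001 -1.   ] F [-0.5 -0.6 -0.4] open 0.515
```

Emit:
move_arm(linear=[[-0.0003,-0.0003,-0.0012],[0,0,-0.0006],[0,0,0],[0,0,0]], twist=[[0,0,0],[0,0,0],[0,0,0],[0,0,0]])

```text
time: 39.58
eef_pos: [0.3881, 0.2848, 0.1148]
tcp_rot: [0.826, 0.563, 0.001, -0.0]
contact_force: [-0.3, -0.4, -0.4]
opening: 0.514
```

```bash
python3 - <<'E'
from h import *
s,r=st()
c=read_camera("side"); x=slice(90,200),slice(190,320); cv2.imwrite("pics/s25.png",cv2.resize(c["img"][x],None,fx=5,fy=5))
c=read_camera("wrist"); cv2.imwrite("pics/w25.png",c["img"])
E
```

```text
t 39.58 tcp [0.3881 0.2848 0.1148] yaw 68.53 z [ 0.001  0.001 -1.   ] F [-0.3 -0.4 -0.4] open 0.514
```

View pics/s25.png

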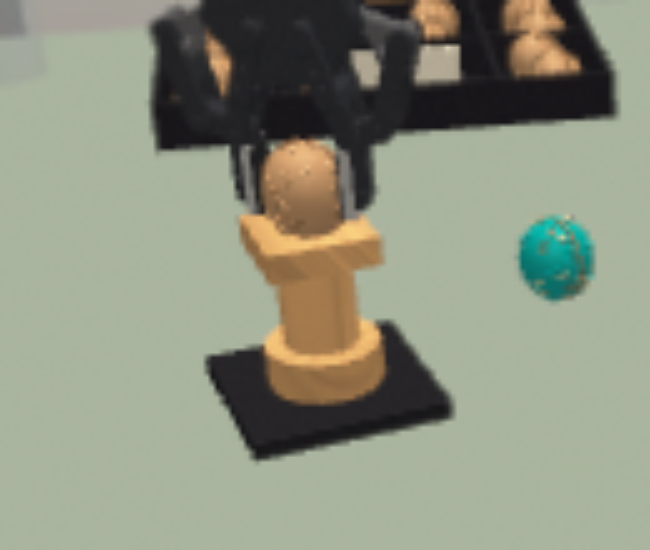

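View pics/w25.png

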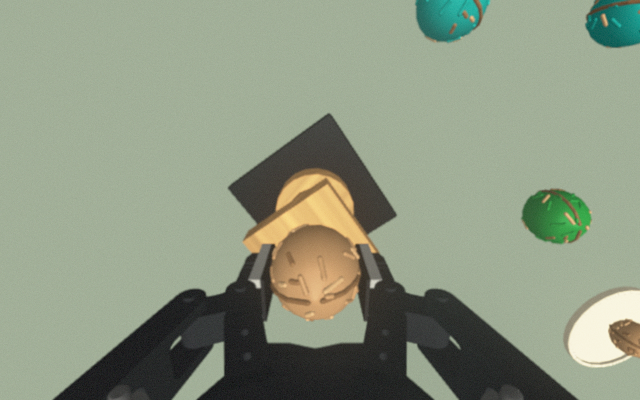

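Emit:
move_arm(linear=[[0,0,-0.0007],[0,0,0],[0,0,0]], twist=[[0,0,0],[0,0,0],[0,0,0]])

```text
time: 39.93
eef_pos: [0.3883, 0.2849, 0.1145]
tcp_rot: [0.826, 0.563, 0.001, 0.0]
contact_force: [-0.4, 0.5, -0.5]
opening: 0.51
```

Emit:
move_arm(linear=[[0,0,0],[0,0,0],[0,0,0],[0,0,0],[0,0,0]], twist=[[0,0,0],[0,0,0],[0,0,0],[0,0,0],[0,0,0]], grip=0.8)

```text
time: 40.35
eef_pos: [0.3885, 0.285, 0.1147]
tcp_rot: [0.826, 0.563, 0.001, 0.0]
contact_force: [-0.1, 0.0, 0.2]
opening: 0.799
```

```bash
python3 - <<'E'
from h import *
s,r=st()
c=read_camera("wrist"); cv2.imwrite("pics/w26.png",c["img"])
E
```

```text
t 40.35 tcp [0.3885 0.285  0.1147] yaw 68.53 z [ 0.002  0.002 -1.   ] F [-0.1  0.   0.2] open 0.799
```

View pics/w26.png

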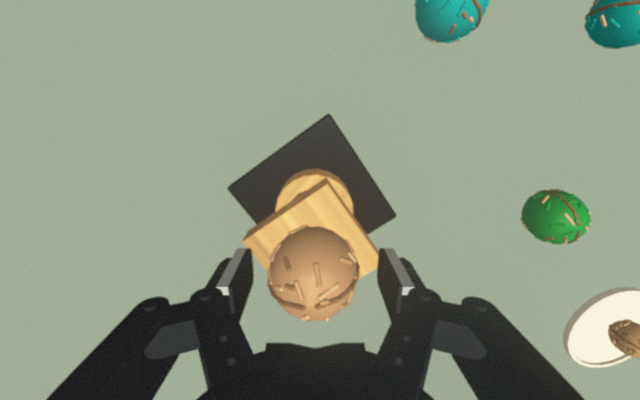

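Walnut stands centred in the hollow, around (314,273), clear of both pads. Rise straight up slowly.

Emit:
move_arm(linear=[[0,0,0.008],[0,0,0.015],[0,0,0.02],[0,0,0.03],[0,0,0.03],[0,0,0.01],[0,0,0],[0,0,0]], twist=[[0,0,0],[0,0,0],[0,0,0],[0,0,0],[0,0,0],[0,0,0],[0,0,0],[0,0,0]], grip=1)

```text
time: 41.07
eef_pos: [0.3863, 0.284, 0.2334]
tcp_rot: [0.826, 0.563, 0.0, -0.0]
contact_force: [0.1, 0.4, -0.9]
opening: 1.0
```

```bash
python3 - <<'E'
from h import *
s,r=st()
tan=lambda im:(im[...,2]-im[...,0]>30)
ims=[]
for n in["wrist","side","scene"]:
    c=read_camera(n)
    P=top(c,(.389,.284),.05,.106,.17,tan)
    if P: P=P[0]; print(n,"nut top",P[P[:,2]>P[:,2].max()-.003].mean(0),P[:,2].max())
    u,v=project(c,[[.389,.284,.07]])[0].astype(int); u=min(max(u,60),580); v=min(max(v,55),345)
    ims.append(cv2.resize(c["img"][v-55:v+55,u-60:u+60],None,fx=2.2,fy=2.2) if n!="wrist" else cv2.resize(c["img"][100:300,200:420],(264,242)))
cv2.imwrite("pics/f.png",np.hstack(ims))
c=read_camera("side"); nut(c,(.65,.018),.022,"small side")
E
```

```text
t 41.07 tcp [0.3863 0.284  0.2334] yaw 68.53 z [-0.  0. -1.] F [ 0.1  0.4 -0.9] open 1.0
wrist nut top [0.38714954 0.28285635 0.14581894] 0.14790442149974461
side nut top [0.38995926 0.27979301 0.14600906] 0.1477270029048767
scene nut top [0.39046965 0.28605951 0.14689452] 0.1483510229843432
small side 226 px 378.0 204.0 8.6 ctr [0.655  0.0203 0.022 ] top [0.6535 0.0176 0.0423]
```

View pics/f.png

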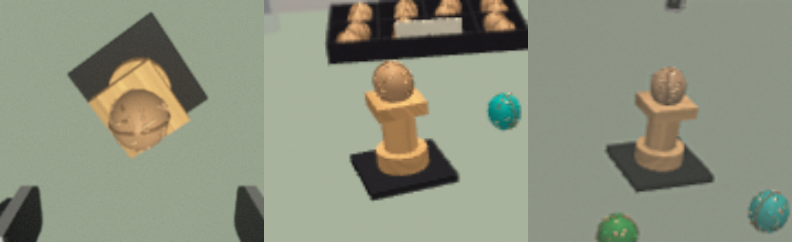

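```bash
python3 - <<'E'
from plant import *
print(sign_off()); print(get_state()["time"])
E
```

```text
the job is handed in; nothing more can be done
None
the job is handed in; nothing more can be done
```

The stand is built on the plinth in the order you gave, with the larger walnut upright in the cap's hollow. The smaller walnut stands in the middle of the white dish. I handed the job in at about 41 s of the allowed 136 s; no verdict is reported.

- **Tower:** in the wrist camera, each of the block, column and cap lay within about 1–2 mm of the plinth centre when I placed it. The tower looked straight in all three views at the end.
- **Larger walnut:** the wrist view put its top within 2 mm of the cap centre. Its top stood about 0.147–0.148 m above the table, as expected when seated.
- **Smaller walnut:** it stood upright at about (0.651, 0.018), against a dish centre of about (0.650, 0.018). The gripper was well clear of everything at the end.

Two things did not agree or go cleanly:

- **Touch on the block:** on the first approach a finger touched the edge of the wide block with about 16 N, because the arm drifted sideways during a fast descent. I backed off, corrected and approached more slowly. The block did not move noticeably.
- **Camera disagreement:** the three cameras differ by about 2–4 mm in absolute position. I centred the tower pieces using the wrist camera only.

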